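# Stand a drill core from the bypass-door case on end

## Task

Slide the right-hand door of the sloping core case all the way to the left, so that it lies behind its neighbour. Lift out the longer of the two drill cores uncovered there and stand it upright on its sawn end inside the dark felt-lined tray, set down gently and left standing on its own. Then slide the door fully shut again; leave the left-hand door shut, the shorter core where it lies, and the loupe and marker pen where they are.

Things in the scene. Friction and masses are not known exactly. Their poses are not given: they have to be found in the camera images.
- core_case: Pale wooden case fixed to the bench, 425 mm long (y axis, to the left), 240 deep, top edge 80 mm high in front, 140 at the back. Origin: bench surface under its centre; x to its back; turned up to 12 degrees. Deck and doors slope 15 degrees, rising to the back. Under the right door two core bays, 78 and 150 mm right of centre (which core is where varies); stones under the left door
- deck (a point): Middle of the case's felt deck, 46 mm above the bench; x up the slope, y left, z square to the deck. Square to the deck: right door's upper face at 54 mm, left door's at 60, track rims (front and back edges) 63, end boards 61. Doors are clear sheets, 210 mm wide along y, with aluminium end strips, on an aluminium double track: the right one in the lower (rear) track, the left one above it
- rear_door (a joint): Opening of the right-hand door, m: 0 shut, 0.165 at its stop, fully behind the left-hand door. Opens along the case's +y; about 1.5 N of friction, more when moved fast; stays where it is left. Starts up to 25 mm ajar. Fully open, the rightmost 165 mm of the case is clear
- rear_door_pull (a point): Middle of the grip bar of the right door's aluminium bow pull, 15 mm from that door's right end; moves with it. Bar 10 mm thick, 56 mm long up the slope (this frame's x; z square to the door, y along the case), centre 87 mm above the deck, 33 above its own door, 27 above the left door; pinch it from above along y. Open, it is 10 mm from the left door's edge: keep fingertips above that door
- front_door (a joint): Opening of the left-hand door, m: 0 shut (at the left), as it starts; it would slide to the right
- core_long: Longer drill core: reddish-brown stone rod, 36 mm thick, 130 long, about 0.3 kg; last 20 mm rough, thinner. Origin: centre of the flat sawn end; x along its axis to the broken end. Lies on two low rails, axis 27 mm above the deck, along the deck's x, sawn end near the robot at a batten; the other core is 72 mm away; 25 mm free at its sides. Gripped lightly near the broken end it can swing between the fingers
- core_short: Shorter drill core, same look and thickness, 85 mm long, in the other bay; origin and axes as for the longer one. It stays
- felt_tray: Loose shallow dark tray lined with grey felt, 165 mm (x) by 125 mm (y), 28 mm high, walls 2 mm, inner floor 160 by 120 mm, 5 mm above the bench. Origin: centre of its underside, z up. It is to the right of the case
- loupe: Small folding loupe, 42 mm, behind the tray. Bystander; origin at the middle of its underside
- marker: Marker pen, 134 mm long, 18 mm thick, lying behind the tray. Bystander; origin at the middle of its underside

How it is judged:
On the way, in this order (a step that is already met when the one before it is completed fails the run):
1. The right-hand door is open, at least 155 mm of its 165 mm, behind its neighbour (value of joint rear_door above 0.155 m), for 0.2 s.
2. The longer core stands by itself, upright on its sawn end, inside the felt tray, let go (angle between core_long's own x axis and vertical below 0.12 rad and z of core_long in the frame of felt_tray between 0 and 0.013 m and x of core_long in the frame of felt_tray between -0.065 and 0.065 m and y of core_long in the frame of felt_tray between -0.045 and 0.045 m and contact force between the fingers and core_long below 0.1 N and linear speed of core_long below 0.03 m/s), for 0.3 s.
At the end, for the whole second after the job is handed in: The longer core stands upright (within about 7 degrees) on its sawn end on the floor of the felt tray, released and at rest; the right-hand door is shut to within 8 mm and the left-hand door is shut too; the shorter core lies where it was (within 15 mm) (angle between core_long's own x axis and vertical below 0.12 rad and z of core_long in the frame of felt_tray between 0 and 0.013 m and x of core_long in the frame of felt_tray between -0.065 and 0.065 m and y of core_long in the frame of felt_tray between -0.045 and 0.045 m and contact force between the fingers and core_long below 0.1 N and linear speed of each of core_long, core_short below 0.02 m/s and angular speed of core_long below 0.1 rad/s and value of joint each of rear_door, front_door below 0.008 m and distance of core_short from where it was at the start of the episode below 0.015 m); the robot touches nothing.
It fails at once if The shorter core is displaced by more than 20 mm (distance of core_short from where it was at the start of the episode above 0.02 m).
It fails at once if The loupe or marker pen is displaced by more than 30 mm (distance of any of loupe, marker from where it was at the start of the episode above 0.03 m).
It fails at once if The core is banged down on the tray (more than 40 N) (contact force between core_long and felt_tray above 40 N).
It also fails if it takes over 72 s, if anything falls off the work surface, if the arm or the gripper's body presses on something with over 40 N, if the wrist force passes 120 N, or if a joint passes its speed limit or range.

## Robot

A 7-joint arm with a two-finger parallel gripper is mounted at the origin on a cart in front of the work surface, level with it; the furniture and walls round the work are solid. World frame = base frame: x ahead of the robot, y to its left, z up, the work surface at z = 0. Lengths are in m, angles in rad, forces in N, time in s.
With the tool pointing down it reaches from about 0.4 to 0.85 m from the base axis. Payload 10.4 kg.
Tool frame: the origin (TCP) lies between the finger pads; the fingertips stand tip_extent ahead of it and the grasp point (between the pads) lies 2 mm behind it (tip_extent is the distance from the TCP to the fingertips, in m); z points along the fingers, y is the direction in which the jaws open and shut (so a half turn about z gives the same grasp; the last joint's range is limited). The gripper opens to 87 mm and grips with 3 to 60 N. Pads are 19 mm wide; open, the fingers measure 117 mm over their backs; the gripper's body (75 mm by 190 mm) begins 51 mm behind the grasp point.
Start: joints at [-1.185, 0.332, -0.065, 1.46, 0.022, 1.35, -0.088], TCP at [0.248, 0.574, 0.24] pointing down, gripper open.
Joint ranges: [-2.6, 2.6], [-0.5, 2.12], [-1.47, 1.34], [0.16, 2.42], [-1.27, 4.41], [0.06, 2.06], [-2.6, 2.6]. Speed limits (rad/s): [2.22, 2.22, 2.79, 2.79, 3.14, 3.14, 3.14].

## Interface

Orientations are given as a unit quaternion [x, y, z, w].
In Python, from bench import read_state, camera, camera_params, close_job, tip_extent gives the robot as it stands. The module is installed in compiled form; this text tells all that it offers.
- The arm moves only by the tool send_rows, never from a script. Its argument "steps" is a list of rows, each a list of 7 numbers: the turn, a rotation vector about the tool's x, y, z in degrees, then the shift along the tool's x, y, z in m, then the gripper's target within -1 to 1 (shut at 1, half-way at 0, fully open at -1). In form: [[ax, ay, az, x, y, z, jaw], ...]. A call has exactly 10 rows; each row shifts and turns the pose as measured when the row begins, along the tool's axes as they then stand; what a row does not reach is not made up. A row lasts 1/10 s, in which the tool goes at most 50 mm and 8.59 degrees, less where a joint would pass 70% of its speed; a pose out of reach is approached as far as the arm can. A call with a gripper value outside its range is refused whole. The fingers move at their own pace and stop on an object; "force" is the grip in N (left out, the last holds). Time passes only in rows, so rows that do not move let the fingers close, or fill a call up. It gives the time, the measured TCP pose, the force and the opening at its end, in the units of the state.
- read_state(): the state, without advancing time (a new reading comes with each control period).
- camera(name): name is "scene" or "top"; returns (picture, depth): 420x560x3 uint8, blue, green, red; 420x560 float32, m along the optical axis (not along the pixel's ray), 0 where there is no reading.
- camera_params(name): a dict with "camera_matrix" (3x3 intrinsics, pixels), "world_from_camera" (4x4, takes a point from camera to world coordinates). Camera axes: x right, y down, z forward; pixel columns grow to the right and rows downward; lengths in m; the calibration is good to about 2 mm. A picture is of the moment at which its call begins. camera_params takes no time and is no camera call.
- close_job(): hands the job in, once; it reports no verdict.
The state is a dict: "time": time; "joint_positions": joint angles; "joint_vel": joint speeds; "joint_torque": joint torques, N m; "ee_pos": TCP position; "eef_rot": TCP orientation; "ft_force": force on the tool from outside, world axes, zero at the start; "torque": the same for the moment, N m; "width": finger opening in m.
Only numpy, scipy, OpenCV 4.12 (cv2) and the standard library are available. Lean on these libraries where they do the work, as an engineer would, in place of code of your own. Each camera call takes 0.05 s, during which the arm holds its last target.

## Working session

There is one attempt and no reset: what is moved stays moved. The work goes in short steps, Python scripts to look and compute and a tool call to move; the robot and the scene stay as the last step left them, time stands still between calls to the robot, and variables do not carry over. Pictures are saved under pics/ and viewed, and the job is handed in when it is done.

Besides the shell and the picture viewer there is one more tool, called after "Emit:" as name(argument=value, ...) on one line, values as JSON. send_rows: Moves the arm, as the interface text tells. Its arguments: {"type":"object","properties":{"steps":{"type":"array"},"force":{"type":"number"}},"required":["steps"]}

```bash
mkdir -p pics; ls; python3 - <<'E'
from bench import *
import cv2,numpy as np
s=read_state(); print(s); print(tip_extent if not callable(tip_extent) else tip_extent())
for n in("scene","top"):
    p,d=camera(n); cv2.imwrite(f"pics/{n}0.png",p); np.save(f"{n}0.npy",d); q=camera_params(n); print(n,q)
E
```

```text
pics
{'time': 0.0, 'joint_positions': array([-1.1846155 ,  0.3328837 , -0.06468096,  1.46092506,  0.02161045,
        1.34992221, -0.08851111]), 'joint_vel': array([-5.97511596e-05,  8.20643766e-04,  4.64236370e-04,  2.47114509e-03,
       -1.24295163e-03, -7.12363680e-04, -1.60379591e-03]), 'joint_torque': array([ 4.21514260e-04, -6.23258615e+01,  2.46090547e-02, -3.89895773e+01,
       -6.14201557e-02,  3.98478890e-02,  1.65924944e-04]), 'ee_pos': array([0.24830541, 0.57316188, 0.23875426]), 'eef_rot': array([ 2.02973267e-01,  9.79184014e-01, -7.13590565e-04, -1.05258695e-04]), 'ft_force': array([0.65961472, 0.42619715, 0.02317126]), 'torque': array([ 0.06132929, -0.02107455, -0.01781768]), 'width': 0.08684680030229373}
0.017
scene {'camera_matrix': array([[446.93595335,   0.        , 275.19896589],
       [  0.        , 446.93595335, 211.35999554],
       [  0.        ,   0.        ,   1.        ]]), 'world_from_camera': array([[ 0.63225535, -0.40341911,  0.66144251, -0.14898856],
       [-0.77453153, -0.34985453,  0.52697506, -0.62149916],
       [ 0.01881685, -0.84549088, -0.53365822,  0.6776617 ],
       [ 0.        ,  0.        ,  0.        ,  1.        ]])}
top {'camera_matrix': array([[492.52756453,   0.        , 282.48362567],
       [  0.        , 492.52756453, 210.48389931],
       [  0.        ,   0.        ,   1.        ]]), 'world_from_camera': array([[-1.67985562e-02, -9.93496660e-01,  1.12615253e-01,
         4.06760686e-01],
       [-9.99858855e-01,  1.67232397e-02, -1.61347988e-03,
        -3.15529001e-02],
       [-2.80304995e-04, -1.12626462e-01, -9.93637359e-01,
         1.34899828e+00],
       [ 0.00000000e+00,  0.00000000e+00,  0.00000000e+00,
         1.00000000e+00]])}
```

View pics/scene0.png

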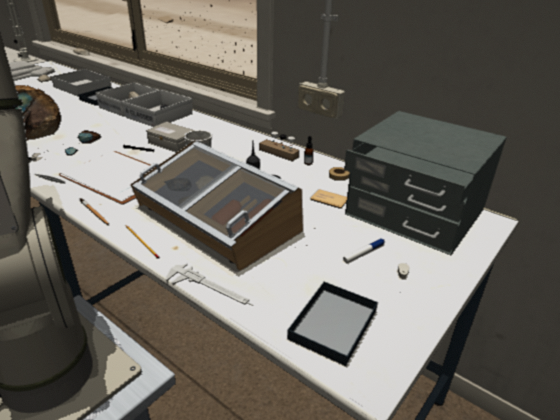

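View pics/top0.png

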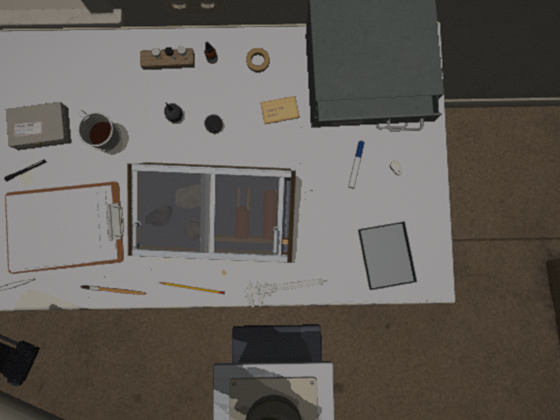

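The top view shows the case at columns 128–295, rows 163–262, with its pull near (277,240). The tray is near (387,256), the pen at (356,163) and the loupe at (396,167). I'll zoom in for the corners and the cores.

```bash
python3 - <<'E'
import cv2
p=cv2.imread("pics/top0.png")
cv2.imwrite("pics/topc.png",cv2.resize(p[155:270,120:305],None,fx=4,fy=4,interpolation=cv2.INTER_CUBIC))
cv2.imwrite("pics/topt.png",cv2.resize(p[130:300,320:440],None,fx=3.5,fy=3.5,interpolation=cv2.INTER_CUBIC))
p=cv2.imread("pics/scene0.png")
cv2.imwrite("pics/scc.png",cv2.resize(p[130:275,125:310],None,fx=4,fy=4,interpolation=cv2.INTER_CUBIC))
E
```

```text
(no output)
```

View pics/topc.png

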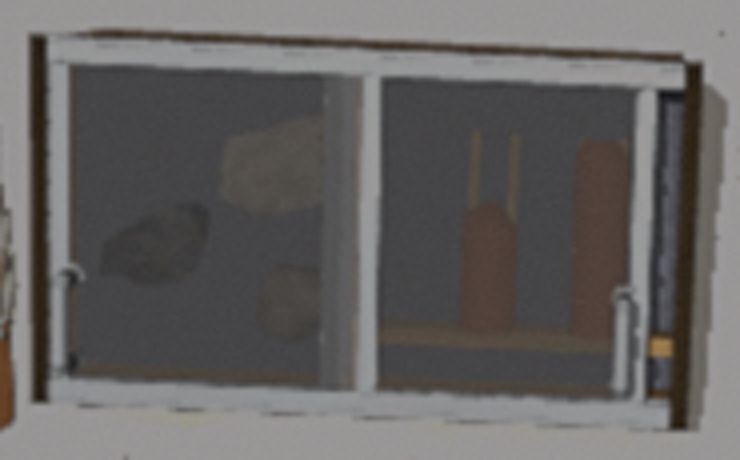

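View pics/scc.png

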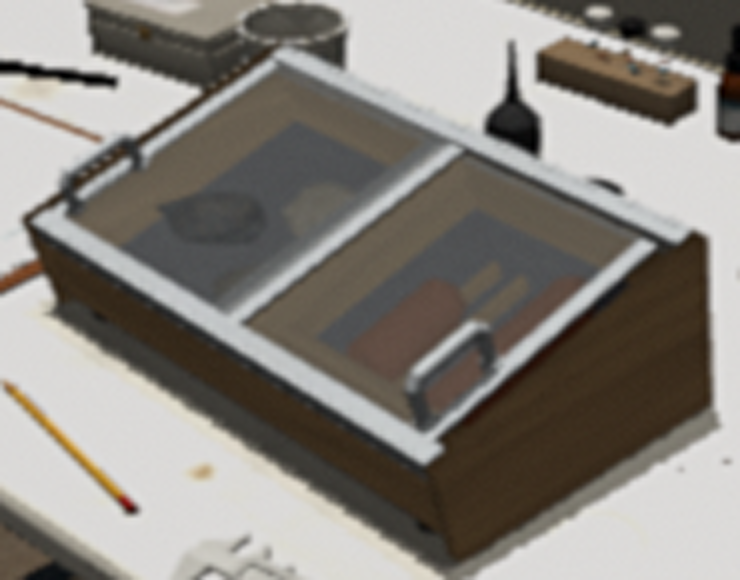

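View pics/topt.png

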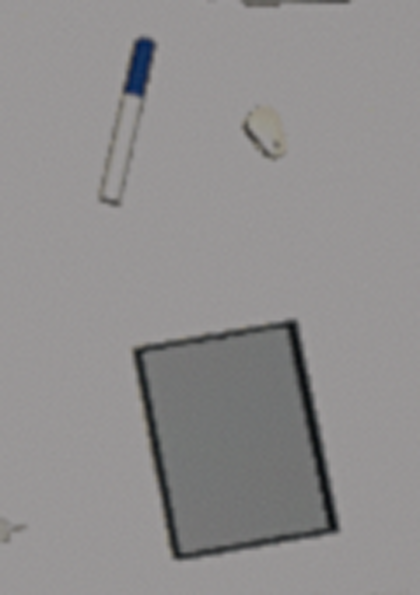

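```bash
cat > h.py <<'E'
import numpy as np, cv2
from bench import *
def ray(n,u,v):
    q=camera_params(n);K=q["camera_matrix"];T=q["world_from_camera"]
    d=T[:3,:3]@np.linalg.solve(K,np.array([u,v,1.]));return T[:3,3],d
def onplane(n,u,v,z=None,P=None,N=None):
    o,d=ray(n,u,v)
    if z is not None: P=np.array([0,0,z]);N=np.array([0,0,1.])
    return o+d*((P-o)@N)/(d@N)
def proj(n,X):
    q=camera_params(n);K=q["camera_matrix"];T=np.linalg.inv(q["world_from_camera"])
    c=T[:3,:3]@X+T[:3,3];p=K@c;return p[:2]/p[2]
def cloud(n,d):
    q=camera_params(n);K=q["camera_matrix"];T=q["world_from_camera"]
    v,u=np.mgrid[:d.shape[0],:d.shape[1]]
    r=np.stack([(u-K[0,2])/K[0,0]*d,(v-K[1,2])/K[1,1]*d,d],-1)
    return r@T[:3,:3].T+T[:3,3]
E
python3 - <<'E'
from h import *
f=lambda X,Y,ox,oy,s:((X+.5)/s-.5+ox,(Y+.5)/s-.5+oy)
c={}
for k,(X,Y,z) in dict(FL=(32,401,.08),FR=(690,430,.08),BL=(30,35,.14),BR=(703,62,.14)).items():
    c[k]=onplane("top",*f(X,Y,120,155,4),z=z); print(k,c[k].round(4))
print(np.linalg.norm(c['FL']-c['FR']),np.linalg.norm(c['BL']-c['BR']),np.linalg.norm((c['FL']-c['BL'])[:2]),np.linalg.norm((c['FR']-c['BR'])[:2]))
o=sum(c.values())/4;print(o)
d=(c['FL']-c['FR'])+(c['BL']-c['BR']);print("yaw",np.degrees(np.arctan2(-d[0],d[1])))
e=(c['BL']-c['FL'])+(c['BR']-c['FR']);print("yaw2",np.degrees(np.arctan2(e[1],e[0])))
# scene
for k,(X,Y,z) in dict(FL=(25,220,.08),FR=(425,470,.08),BR=(705,235,.14)).items():
    print(k,onplane("scene",*f(X,Y,125,130,4),z=z).round(4))
t=[]
for X,Y in((135,349),(296,320),(339,530),(177,559)):
    t.append(onplane("top",*f(X,Y,320,130,3.5),z=.028)); print(t[-1].round(4))
print(sum(t)/4, [np.linalg.norm(t[i]-t[(i+1)%4]) for i in range(4)])
d=t[0]-t[3]+t[1]-t[2];print("trayyaw",np.degrees(np.arctan2(d[1],d[0])))
# depth plane fits
for n in("top","scene"):
    D=np.load(n+"0.npy");P=cloud(n,D);print(n)
    M=(P[...,2]>.07)&(P[...,2]<.16)&(abs(P[...,0]-.62)<.2)&(P[...,1]>-.08)&(P[...,1]<.35)
    v,u=np.nonzero(M);print(len(v),u.min(),u.max(),v.min(),v.max())
E
```

```text
FL [0.4426 0.3658 0.08  ]
FR [ 0.417  -0.0561  0.08  ]
BL [0.6687 0.3525 0.14  ]
BR [ 0.6445 -0.0674  0.14  ]
0.42263459302300177 0.4205343458059958 0.22649732450801432 0.2277812900499881
[0.54321066 0.1487053  0.11      ]
yaw -3.3865046613643086
yaw2 -3.1016012921755105
FL [0.4392 0.3535 0.08  ]
FR [ 0.4123 -0.051   0.08  ]
BR [ 0.6409 -0.0713  0.14  ]
[ 0.502  -0.2363  0.028 ]
[ 0.5223 -0.3609  0.028 ]
[ 0.3618 -0.3864  0.028 ]
[ 0.3422 -0.2627  0.028 ]
[ 0.43207266 -0.31159562  0.028     ] [np.float64(0.12623184580863972), np.float64(0.16244757362487114), np.float64(0.125264181347506), np.float64(0.1620127602750826)]
trayyaw 9.195892904442674
top
14457 129 295 163 261
scene
9986 134 302 141 249
```

```bash
cat >> h.py <<'E'
CASE=np.array([.543,.149,0.]);YAW=np.radians(-3.3)
def setframe(c=None,y=None):
    c=CASE if c is None else np.array(c); y=YAW if y is None else y
    Rz=np.array([[np.cos(y),-np.sin(y),0],[np.sin(y),np.cos(y),0],[0,0,1]])
    s=np.radians(15);Ry=np.array([[np.cos(s),0,-np.sin(s)],[0,1,0],[np.sin(s),0,np.cos(s)]])
    return Rz@Ry, c+np.array([0,0,.046])
def todeck(P,c=None,y=None):
    R,o=setframe(c,y);return (P-o)@R
def toworld(p,c=None,y=None):
    R,o=setframe(c,y);return np.asarray(p)@R.T+o
E
python3 - <<'E'
from h import *
for n in("top","scene"):
    D=np.load(n+"0.npy");P=cloud(n,D);img=cv2.imread(f"pics/{n}0.png")
    Q=todeck(P);ok=(D>0)&(abs(Q[...,0])<.15)&(abs(Q[...,1])<.24)&(Q[...,2]>.03)&(Q[...,2]<.12)
    h=np.histogram(Q[...,2][ok],bins=np.arange(.03,.12,.004));print(n,[(round(b,3),int(k)) for b,k in zip(h[1],h[0])])
    br=img.min(-1)>(110 if n=="top" else 150)
    for lab,m in(("rimF",ok&br&(Q[...,2]>.055)&(Q[...,2]<.075)&(Q[...,0]<-.1)),("rimB",ok&br&(Q[...,2]>.055)&(Q[...,2]<.075)&(Q[...,0]>.1)),("pullR",ok&(Q[...,2]>.078)&(Q[...,1]<0)),("pullL",ok&(Q[...,2]>.084)&(Q[...,1]>.1))):
        q=Q[m]
        if len(q): print(lab,len(q),np.percentile(q,[1,50,99],axis=0).round(4).tolist())
        if 'rim' in lab and len(q):
            print(" slope x/y", np.polyfit(q[:,1],q[:,0],1).round(4), "z/y",np.polyfit(q[:,1],q[:,2],1).round(4))
E
```

```text
top [(np.float64(0.03), 3), (np.float64(0.034), 1), (np.float64(0.038), 10), (np.float64(0.042), 440), (np.float64(0.046), 2795), (np.float64(0.05), 4204), (np.float64(0.054), 5158), (np.float64(0.058), 1846), (np.float64(0.062), 122), (np.float64(0.066), 4), (np.float64(0.07), 2), (np.float64(0.074), 12), (np.float64(0.078), 35), (np.float64(0.082), 69), (np.float64(0.086), 82), (np.float64(0.09), 6), (np.float64(0.094), 0), (np.float64(0.098), 0), (np.float64(0.102), 0), (np.float64(0.106), 0), (np.float64(0.11), 0), (np.float64(0.114), 0)]
rimF 121 [[-0.103, -0.1937, 0.0552], [-0.101, -0.0241, 0.0583], [-0.1, 0.1982, 0.0631]]
 slope x/y [ 0.0012 -0.1011] z/y [-0.0023  0.0584]
rimB 926 [[0.1036, -0.1945, 0.0551], [0.1252, 0.0005, 0.0585], [0.1332, 0.1989, 0.0637]]
 slope x/y [-0.0029  0.1248] z/y [-0.0022  0.0586]
pullR 97 [[-0.0748, -0.1713, 0.0789], [-0.0447, -0.1664, 0.0861], [-0.0137, -0.1616, 0.0913]]
pullL 63 [[-0.0711, 0.1811, 0.0843], [-0.0422, 0.1857, 0.0865], [-0.0196, 0.1895, 0.09]]
scene [(np.float64(0.03), 184), (np.float64(0.034), 186), (np.float64(0.038), 164), (np.f
[... 228 characters left out ...]
np.float64(0.078), 45), (np.float64(0.082), 68), (np.float64(0.086), 75), (np.float64(0.09), 1), (np.float64(0.094), 0), (np.float64(0.098), 0), (np.float64(0.102), 0), (np.float64(0.106), 0), (np.float64(0.11), 0), (np.float64(0.114), 0)]
rimF 9 [[-0.1012, -0.1976, 0.0599], [-0.1004, -0.0548, 0.0609], [-0.1001, 0.0472, 0.0622]]
 slope x/y [ 0.0009 -0.1004] z/y [0.0064 0.0616]
rimB 515 [[0.1032, -0.1984, 0.0554], [0.127, -0.0123, 0.0588], [0.1365, 0.1943, 0.062]]
 slope x/y [-0.0039  0.1266] z/y [-0.0021  0.0587]
pullR 108 [[-0.076, -0.1752, 0.0781], [-0.0482, -0.1712, 0.0857], [-0.0169, -0.1652, 0.09]]
pullL 43 [[-0.0684, 0.1773, 0.0842], [-0.0399, 0.1813, 0.0863], [-0.018, 0.1887, 0.0899]]
```

```bash
sed -i 's/^CASE=.*/CASE=np.array([.556,.148,0.]);YAW=np.radians(-3.2)/' h.py
python3 - <<'E'
from h import *
for n in("top","scene"):
    D=np.load(n+"0.npy");P=cloud(n,D);img=cv2.imread(f"pics/{n}0.png")
    Q=todeck(P);ok=(D>0)&(abs(Q[...,0])<.15)&(abs(Q[...,1])<.24)&(Q[...,2]>.03)&(Q[...,2]<.12)
    br=img.min(-1)>(110 if n=="top" else 150)
    for lab,m in(("rimF",ok&br&(Q[...,2]>.055)&(Q[...,2]<.075)&(Q[...,0]<-.1)),("rimB",ok&br&(Q[...,2]>.055)&(Q[...,2]<.075)&(Q[...,0]>.1)),("all",ok&(Q[...,2]>.057)),("pullR",ok&(Q[...,2]>.078)&(Q[...,1]<0)),("pullRtop",ok&(Q[...,2]>.085)&(Q[...,1]<0)),("pullL",ok&(Q[...,2]>.084)&(Q[...,1]>.1))):
        q=Q[m]
        if len(q): print(n,lab,len(q),np.percentile(q,[1,50,99],axis=0).round(4).tolist())
        if 'rim' in lab and len(q):
            print(" slope x/y", np.polyfit(q[:,1],q[:,0],1).round(4), "z/y",np.polyfit(q[:,1],q[:,2],1).round(4),"z/x",np.polyfit(q[:,0],q[:,2],1).round(4))
E
```

```text
top rimF 877 [[-0.1151, -0.193, 0.0555], [-0.1073, -0.0048, 0.0614], [-0.1001, 0.1985, 0.0673]]
 slope x/y [ 0.002  -0.1074] z/y [-0.0027  0.0614] z/x [-0.0205  0.0592]
top rimB 1001 [[0.1029, -0.1944, 0.056], [0.1128, 0.0032, 0.0616], [0.1208, 0.198, 0.067]]
 slope x/y [0.0028 0.1127] z/y [-0.0027  0.0615] z/x [0.0563 0.0552]
top all 7747 [[-0.1136, -0.2079, 0.0571], [0.0047, 0.0716, 0.0599], [0.1201, 0.2109, 0.0897]]
top pullR 100 [[-0.0899, -0.1709, 0.0807], [-0.0569, -0.1661, 0.0894], [-0.0266, -0.1612, 0.0947]]
top pullRtop 83 [[-0.088, -0.1709, 0.0853], [-0.0604, -0.1659, 0.09], [-0.0309, -0.1612, 0.0948]]
top pullL 82 [[-0.0837, 0.1815, 0.0844], [-0.0554, 0.1859, 0.0891], [-0.0298, 0.1906, 0.0932]]
scene rimF 507 [[-0.113, -0.196, 0.0594], [-0.1062, -0.0416, 0.0622], [-0.1002, 0.1904, 0.0653]]
 slope x/y [ 0.004  -0.1061] z/y [-0.0017  0.0622] z/x [-0.0689  0.0549]
scene rimB 497 [[0.1041, -0.1993, 0.0586], [0.1148, -0.0227, 0.0622], [0.1241, 0.1937, 0.0654]]
 slope x/y [0.0034 0.1149] z/y [-0.0019  0.0622] z/x [-0.03    0.0656]
scene all 5470 [[-0.1133, -0.2126, 0.0571], [-0.012, 0.0554, 0.0601], [0.1215, 0.2076, 0.0905]]
scene pullR 116 [[-0.0897, -0.1748, 0.0785], [-0.0623, -0.1709, 0.0886], [-0.0279, -0.1648, 0.0934]]
scene pullRtop 89 [[-0.0871, -0.1748, 0.0854], [-0.0617, -0.1706, 0.0899], [-0.0328, -0.1645, 0.0935]]
scene pullL 71 [[-0.0856, 0.1774, 0.0841], [-0.0562, 0.1815, 0.0878], [-0.026, 0.1889, 0.0931]]
```

```bash
sed -i 's/^CASE=.*/CASE=np.array([.558,.148,0.]);YAW=np.radians(-3.2)/' h.py
cat >> h.py <<'E'
from scipy.spatial.transform import Rotation as Ro
import json,os
def decktool(c=None,y=None):
    R,o=setframe(c,y);return np.column_stack([-R[:,0],R[:,1],-R[:,2]])
def log():
    s=read_state()
    with open("log.jsonl","a") as f:f.write(json.dumps({k:np.asarray(v).tolist() for k,v in s.items()})+"\n")
    return s
def plan(pos,R,n,jaw,hold=0):
    """rows for straight move to pos, rotation R (3x3), in n rows"""
    s=log();p0=np.array(s["ee_pos"]);R0=Ro.from_quat(s["eef_rot"]);Rt=Ro.from_matrix(R)
    rv=(R0.inv()*Rt).as_rotvec()
    print("t",round(s["time"],2),"p",p0.round(4),"F",s["ft_force"].round(1),"w",round(float(s["width"]),4),"q",s["joint_positions"].round(3))
    print("dist",np.linalg.norm(pos-p0).round(4),"ang",np.degrees(np.linalg.norm(rv)).round(2),"maxrow",(np.linalg.norm(pos-p0)/n).round(4),np.degrees(np.linalg.norm(rv)/n).round(2))
    rows=[]
    for i in range(n):
        Ri=R0*Ro.from_rotvec(rv*i/n)
        d=Ri.inv().apply((pos-p0)/n)
        rows.append([*np.degrees(rv/n).round(2).tolist(),*d.round(4).tolist(),jaw])
    for k in range(0,n,10):print(json.dumps(rows[k:k+10]))
E
python3 - <<'E'
from h import *
R=decktool()
pull=toworld([-.059,-.168,.087]);print("pull",pull,"long",toworld([0,-.15,.027]))
plan(toworld([-.059,-.168,.150]),R,20,-1)
E
```

```text
pull [ 0.46923908 -0.01529985  0.11476522] long [ 0.54264956 -0.00137603  0.07208   ]
t 0.1 p [0.2483 0.5732 0.2388] F [ 0.7 -0.3 -0.8] w 0.0871 q [-1.185  0.333 -0.065  1.461  0.022  1.35  -0.088]
dist 0.6254 ang 25.14 maxrow 0.0313 1.26
[[-0.14, -0.74, -1.0, -0.0211, -0.0229, 0.0032, -1], [-0.14, -0.74, -1.0, -0.0206, -0.0233, 0.0034, -1], [-0.14, -0.74, -1.0, -0.0202, -0.0236, 0.0036, -1], [-0.14, -0.74, -1.0, -0.0197, -0.024, 0.0038, -1], [-0.14, -0.74, -1.0, -0.0192, -0.0243, 0.004, -1], [-0.14, -0.74, -1.0, -0.0187, -0.0247, 0.0042, -1], [-0.14, -0.74, -1.0, -0.0182, -0.025, 0.0044, -1], [-0.14, -0.74, -1.0, -0.0177, -0.0253, 0.0046, -1], [-0.14, -0.74, -1.0, -0.0172, -0.0257, 0.0047, -1], [-0.14, -0.74, -1.0, -0.0167, -0.026, 0.0049, -1]]
[[-0.14, -0.74, -1.0, -0.0162, -0.0263, 0.005, -1], [-0.14, -0.74, -1.0, -0.0157, -0.0266, 0.0052, -1], [-0.14, -0.74, -1.0, -0.0151, -0.0268, 0.0053, -1], [-0.14, -0.74, -1.0, -0.0146, -0.0271, 0.0054, -1], [-0.14, -0.74, -1.0, -0.014, -0.0274, 0.0056, -1], [-0.14, -0.74, -1.0, -0.0135, -0.0276, 0.0057, -1], [-0.14, -0.74, -1.0, -0.0129, -0.0279, 0.0058, -1], [-0.14, -0.74, -1.0, -0.0124, -0.0281, 0.0059, -1], [-0.14, -0.74, -1.0, -0.0118, -0.0283, 0.006, -1], [-0.14, -0.74, -1.0, -0.0112, -0.0286, 0.006, -1]]
```

Emit:
send_rows(steps=[[-0.14,-0.74,-1,-0.021,-0.023,0.003,-1],[-0.14,-0.74,-1,-0.021,-0.023,0.003,-1],[-0.14,-0.74,-1,-0.02,-0.024,0.004,-1],[-0.14,-0.74,-1,-0.02,-0.024,0.004,-1],[-0.14,-0.74,-1,-0.019,-0.024,0.004,-1],[-0.14,-0.74,-1,-0.019,-0.025,0.004,-1],[-0.14,-0.74,-1,-0.018,-0.025,0.004,-1],[-0.14,-0.74,-1,-0.018,-0.025,0.005,-1],[-0.14,-0.74,-1,-0.017,-0.026,0.005,-1],[-0.14,-0.74,-1,-0.017,-0.026,0.005,-1]], force=25)

```text
time: 1.1
ee_pos: [0.3522, 0.2696, 0.2018]
eef_rot: [0.11, 0.992, -0.004, 0.066]
ft_force: [-0.2, 0.1, 0.2]
width: 0.0872
```

```bash
python3 - <<'E'
from h import *
plan(toworld([-.059,-.168,.130]),decktool(),10,-1)
E
```

```text
t 1.1 p [0.3522 0.2696 0.2018] F [-0.2  0.1  0.2] w 0.0872 q [-0.933 -0.11   0.086  2.035  0.134  1.151  0.452]
dist 0.3068 ang 12.0 maxrow 0.0307 1.2
[[-0.15, -0.74, -0.93, -0.0158, -0.0255, 0.0065, -1], [-0.15, -0.74, -0.93, -0.0153, -0.0257, 0.0067, -1], [-0.15, -0.74, -0.93, -0.0148, -0.026, 0.0068, -1], [-0.15, -0.74, -0.93, -0.0143, -0.0262, 0.0069, -1], [-0.15, -0.74, -0.93, -0.0138, -0.0265, 0.007, -1], [-0.15, -0.74, -0.93, -0.0133, -0.0267, 0.0071, -1], [-0.15, -0.74, -0.93, -0.0127, -0.027, 0.0072, -1], [-0.15, -0.74, -0.93, -0.0122, -0.0272, 0.0073, -1], [-0.15, -0.74, -0.93, -0.0117, -0.0274, 0.0074, -1], [-0.15, -0.74, -0.93, -0.0111, -0.0276, 0.0075, -1]]
```

Emit:
send_rows(steps=[[-0.15,-0.74,-0.93,-0.016,-0.0255,0.0065,-1],[-0.15,-0.74,-0.93,-0.0155,-0.0255,0.0065,-1],[-0.15,-0.74,-0.93,-0.015,-0.026,0.007,-1],[-0.15,-0.74,-0.93,-0.0145,-0.026,0.007,-1],[-0.15,-0.74,-0.93,-0.014,-0.0265,0.007,-1],[-0.15,-0.74,-0.93,-0.0135,-0.0265,0.007,-1],[-0.15,-0.74,-0.93,-0.013,-0.027,0.007,-1],[-0.15,-0.74,-0.93,-0.012,-0.027,0.0075,-1],[-0.15,-0.74,-0.93,-0.0115,-0.0275,0.0075,-1],[-0.15,-0.74,-0.93,-0.011,-0.0275,0.0075,-1]])

```text
time: 2.1
ee_pos: [0.461, -0.0274, 0.1536]
eef_rot: [0.024, 0.991, -0.004, 0.132]
ft_force: [0.4, -0.0, -0.1]
width: 0.0872
```

```bash
python3 - <<'E'
from h import *
plan(toworld([-.059,-.168,.089]),decktool(),5,-1)
p,d=camera("scene");cv2.imwrite("pics/s1.png",cv2.resize(p[110:290,120:320],None,fx=3,fy=3))
E
```

```text
t 2.1 p [ 0.461  -0.0274  0.1536] F [ 0.4 -0.  -0.1] w 0.0872 q [-0.687 -0.22   0.575  2.218  0.214  0.857  1.294]
dist 0.0397 ang 0.45 maxrow 0.0079 0.09
[[0.0, 0.04, 0.08, 0.0006, 0.0025, 0.0075, -1], [0.0, 0.04, 0.08, 0.0006, 0.0025, 0.0075, -1], [0.0, 0.04, 0.08, 0.0006, 0.0025, 0.0075, -1], [0.0, 0.04, 0.08, 0.0006, 0.0025, 0.0075, -1], [0.0, 0.04, 0.08, 0.0006, 0.0025, 0.0075, -1]]
```

View pics/s1.png

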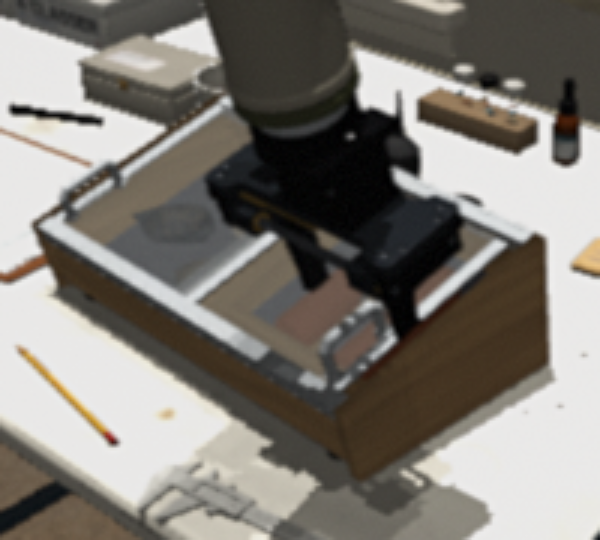

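```bash
python3 - <<'E'
from h import *
s=read_state();R=Ro.from_quat(s["eef_rot"]).as_matrix();p=s["ee_pos"]
for y in(-.0435,.0435):
    print((proj("scene",p+R@np.array([0,y,.017]))-[120,110])*3)
for x in (-.028,.028): print((proj("scene",toworld([-.059+x,-.168,.092]))-[120,110])*3)
E
```

```text
[403.38996344 330.04203156]
[322.51315005 287.11867812]
[322.00748378 340.30046373]
[373.11190795 296.79498482]
```

Emit:
send_rows(steps=[[0,0,0,0.0005,0.0025,0.0075,-1],[0,0,0,0.0005,0.0025,0.0075,-1],[0,0,0,0.0005,0.0025,0.0075,-1],[0,0,0,0.0005,0.0025,0.0075,-1],[0,0,0,0.0005,0.0025,0.0075,-1],[0,0,0,0,0,0,1],[0,0,0,0,0,0,1],[0,0,0,0,0,0,1],[0,0,0,0,0,0,1],[0,0,0,0,0,0,1]])

```text
time: 3.15
ee_pos: [0.4692, -0.0166, 0.1122]
eef_rot: [0.025, 0.991, -0.005, 0.131]
ft_force: [1.2, -0.3, -0.0]
width: 0.0553
```

```bash
python3 - <<'E'
from h import *
s=log();print(todeck(s["ee_pos"]).round(4),s["joint_positions"].round(3),s["width"],s["ft_force"])
y0=todeck(s["ee_pos"])
plan(s["ee_pos"]+setframe()[0][:,1]*.17,decktool(),10,1)
E
```

```text
[-0.0596 -0.1693  0.0846] [-0.711 -0.121  0.602  2.247  0.165  0.74   1.31 ] 0.05533699504771236 [ 1.23207555 -0.3072444  -0.00195097]
t 3.15 p [ 0.4692 -0.0166  0.1122] F [ 1.2 -0.3 -0. ] w 0.0553 q [-0.711 -0.121  0.602  2.247  0.165  0.74   1.31 ]
dist 0.17 ang 0.36 maxrow 0.017 0.04
[[-0.01, 0.01, 0.03, -0.0001, 0.017, -0.0, 1], [-0.01, 0.01, 0.03, -0.0001, 0.017, -0.0, 1], [-0.01, 0.01, 0.03, -0.0001, 0.017, -0.0, 1], [-0.01, 0.01, 0.03, -0.0001, 0.017, -0.0, 1], [-0.01, 0.01, 0.03, -0.0001, 0.017, -0.0, 1], [-0.01, 0.01, 0.03, -0.0001, 0.017, -0.0, 1], [-0.01, 0.01, 0.03, -0.0, 0.017, -0.0, 1], [-0.01, 0.01, 0.03, -0.0, 0.017, -0.0, 1], [-0.01, 0.01, 0.03, -0.0, 0.017, -0.0, 1], [-0.01, 0.01, 0.03, -0.0, 0.017, -0.0, 1]]
```

Emit:
send_rows(steps=[[0,0,0,0,0,-0.003,1],[0,0,0,0,0,0,1],[0,0,0,0,0,0,1],[0,0,0,0,0,0,1],[0,0,0,0,0,0,1],[0,0,0,0,0,0,1],[0,0,0,0,0,0,1],[0,0,0,0,0,0,1],[0,0,0,0,0.003,0,1],[0,0,0,0,0.005,0,1]])

```text
time: 4.15
ee_pos: [0.4691, -0.0091, 0.116]
eef_rot: [0.026, 0.991, -0.005, 0.132]
ft_force: [0.1, -1.3, 1.4]
width: 0.0092
```

```bash
python3 - <<'E'
from h import *
s=log();print(todeck(s["ee_pos"]).round(4),s["joint_positions"].round(3),s["width"],s["ft_force"])
E
```

```text
[-0.0591 -0.1619  0.0884] [-0.716 -0.128  0.586  2.244  0.175  0.751  1.281] 0.00924214196989039 [ 0.14664461 -1.33133094  1.42258712]
```

Emit:
send_rows(steps=[[0,0,0,0,0.011,0,1],[0,0,0,0,0.013,0,1],[0,0,0,0,0.013,0,1],[0,0,0,0,0.013,0,1],[0,0,0,0,0.013,0,1],[0,0,0,0,0.013,0,1],[0,0,0,0,0.012,0,1],[0,0,0,0,0.01,0,1],[0,0,0,0,0.008,0,1],[0,0,0,0,0.005,0,1]])

```text
time: 5.15
ee_pos: [0.4761, 0.1072, 0.1161]
eef_rot: [0.027, 0.991, -0.006, 0.133]
ft_force: [0.2, -2.2, 1.2]
width: 0.0092
```

```bash
python3 - <<'E'
from h import *
s=log();print(todeck(s["ee_pos"]).round(4),s["joint_positions"].round(3),s["width"],s["ft_force"])
p,d=camera("top");cv2.imwrite("pics/t2.png",cv2.resize(p[130:300,100:330],None,fx=3,fy=3))
E
```

```text
[-0.0586 -0.0453  0.0882] [-0.829 -0.045  0.428  2.188  0.199  0.765  0.991] 0.009191489429987394 [ 0.2389571  -2.15694041  1.20721816]
```

View pics/t2.png

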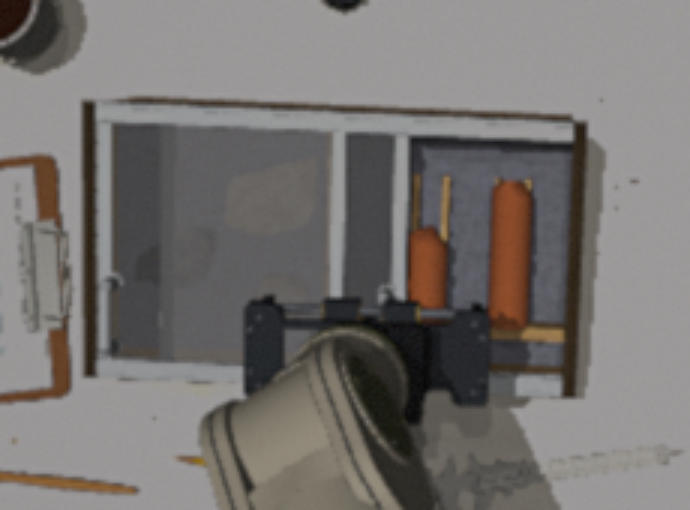

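The door is about 120 mm open: its strip is at column 403 and the neighbour's edge at 340. Next I'll push on to the stop in small steps.

Emit:
send_rows(steps=[[0,0,0,0,0.005,0,1],[0,0,0,0,0.005,0,1],[0,0,0,0,0.004,0,1],[0,0,0,0,0.003,0,1],[0,0,0,0,0.003,0,1],[0,0,0,0,0.003,0,1],[0,0,0,0,0.003,0,1],[0,0,0,0,0.003,0,1],[0,0,0,0,0.002,0,1],[0,0,0,0,0.002,0,1]])

```text
time: 6.2
ee_pos: [0.4778, 0.1345, 0.1159]
eef_rot: [0.031, 0.991, -0.011, 0.13]
ft_force: [-4.8, -10.1, 10.4]
width: 0.0089
```

```bash
python3 - <<'E'
from h import *
s=log();print(todeck(s["ee_pos"]).round(4),s["joint_positions"].round(3),s["width"],s["ft_force"])
E
```

```text
[-0.0585 -0.018   0.0881] [-0.859 -0.011  0.399  2.158  0.207  0.782  0.918] 0.008907629263785997 [ -4.8200183  -10.06375403  10.41600515]
```

Emit:
send_rows(steps=[[0,0,0,0,0,0,0],[0,0,0,0,0,0,0],[0,0,0,0,0,0,0],[0,0,0,0,0,-0.005,0],[0,0,0,0,0,-0.01,0],[0,0,0,0,0,-0.015,0.2],[0,0,0,0,0,-0.02,0.2],[0,0,0,0.02,-0.02,-0.015,0.2],[0,0,0,0.03,-0.02,0,0.2],[0,0,0,0.03,-0.02,0,0.2]])

```text
time: 7.2
ee_pos: [0.3792, 0.0831, 0.1654]
eef_rot: [0.029, 0.991, -0.01, 0.133]
ft_force: [-0.7, -0.1, 1.5]
width: 0.0351
```

```bash
python3 - <<'E'
from h import *
s=log();print(todeck(s["ee_pos"]).round(4),s["joint_positions"].round(3),s["width"],s["ft_force"])
p,d=camera("top");cv2.imwrite("pics/top3.png",p);np.save("top3.npy",d)
cv2.imwrite("pics/t3.png",cv2.resize(p[150:290,110:310],None,fx=4,fy=4,interpolation=cv2.INTER_CUBIC))
E
```

```text
[-0.138  -0.0748  0.1606] [-0.835 -0.39   0.312  2.327  0.33   0.994  0.825] 0.0351058425737431 [-0.69789133 -0.11841293  1.50593707]
```

View pics/t3.png

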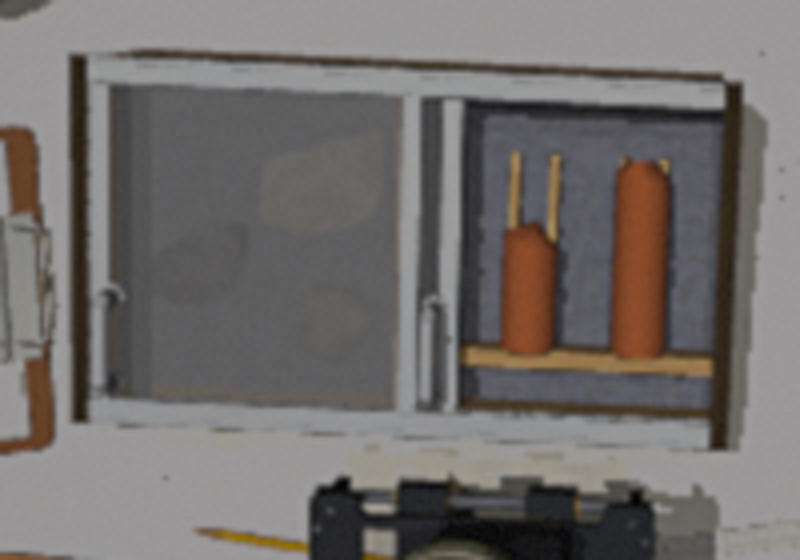

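The door is fully open: its pull sits beside the neighbour's strip. The long core is at columns 613–668, rows 160–357 of the crop. I'll measure it from colour.

```bash
python3 - <<'E'
from h import *
p=cv2.imread("pics/top3.png");d=np.load("top3.npy")
b,g,r=[p[...,i].astype(int) for i in range(3)]
h=cv2.cvtColor(p,cv2.COLOR_BGR2HSV)
m=((r-b>45)&(h[...,0]<12)).astype(np.uint8)
m[:, :225]=0;m[:,290:]=0;m[:180]=0;m[:,:][242:]=0
n,l,st,c=cv2.connectedComponentsWithStats(m)
R,o=setframe()
Q=todeck(cloud("top",d))
for i in range(1,n):
    if st[i,4]<150: continue
    print(st[i],c[i])
    v,u=np.nonzero(l==i)
    P=np.array([todeck(onplane("top",a,bb,P=toworld([0,0,.027]),N=R[:,2])) for a,bb in zip(u,v)])
    print("x",np.percentile(P[:,0],[0,1,50,99,100]).round(4),"y",np.percentile(P[:,1],[1,50,99]).round(4))
    # axis via per-row midpoints
    xs=[];ys=[]
    for row in np.unique(v):
        uu=u[v==row]
        mid=todeck(onplane("top",(uu.min()+uu.max())/2,row,P=toworld([0,0,.027]),N=R[:,2]));xs.append(mid[0]);ys.append(mid[1])
    k=slice(3,-3);print("axis y=ax+b",np.polyfit(xs[k],ys[k],1).round(4),"width px",st[i,2])
    q=Q[v,u];print("depth z top",np.percentile(q[:,2],[5,50,95]).round(4),"y med",np.median(q[:,1]).round(4))
E
```

```text
[263 190  14  49 595] [269.42521008 214.78991597]
x [-0.0643 -0.0636 -0.0024  0.0603  0.063 ] y [-0.1643 -0.1481 -0.1323]
axis y=ax+b [ 0.0018 -0.1482] width px 14
depth z top [0.0339 0.0414 0.047 ] y med -0.1486
[235 206  14  33 372] [241.55645161 222.3172043 ]
x [-0.0667 -0.0642 -0.0242  0.0157  0.0184] y [-0.0923 -0.0761 -0.0607]
axis y=ax+b [ 0.0179 -0.0755] width px 14
depth z top [0.0332 0.0414 0.0474] y med -0.0772
```

```bash
cat > kin.py <<'E'
import numpy as np,json,itertools
from scipy.optimize import least_squares
from scipy.spatial.transform import Rotation as Ro
def rz(a):return Ro.from_euler('z',a).as_matrix()
def ry(a):return Ro.from_euler('y',a).as_matrix()
def fk(q,P,S):
    d1,L1,L2,Lt,a1,a3,a4,a6,o7,o1=P; s1,s3,s5,s7=S
    R=rz(s1*q[0]+o1);p=np.array([0,0,d1])+R@[a1,0,0]
    R=R@ry(q[1]);R=R@rz(s3*q[2]);p=p+R@[a3,0,L1]
    R=R@ry(q[3]);p=p+R@[a4,0,0];R=R@rz(s5*q[4]);p=p+R@[0,0,L2]
    R=R@ry(q[5]);p=p+R@[a6,0,0];R=R@rz(s7*q[6]+o7);p=p+R@[0,0,Lt]
    return p,R
if __name__=="__main__":
    D=[json.loads(l) for l in open("log.jsonl")]
    best=[]
    for S in itertools.product([1,-1],repeat=4):
        def f(P):
            r=[]
            for d in D:
                p,R=fk(d["joint_positions"],P,S)
                r+=list((p-d["ee_pos"])*5)+list((Ro.from_quat(d["eef_rot"]).inv()*Ro.from_matrix(R)).as_rotvec())
            return np.array(r)
        for o7 in (0,1.57,3.14,-1.57):
            s=least_squares(f,[.3,.4,.4,.2,0,0,0,0,o7,0]);best.append((s.cost,S,s.x))
    best.sort(key=lambda t:t[0])
    for b in best[:3]:print(b[0],b[1],b[2].round(3).tolist())
    json.dump([best[0][2].tolist(),best[0][1]],open("kin.json","w"))
E
python3 kin.py; wc -l log.jsonl
```

```text
0.0026602984622523546 (-1, -1, -1, -1) [0.321, 0.453, 0.499, 0.403, -0.006, -0.003, -0.001, 0.0, 1.499, -0.074]
0.00266029846225326 (-1, -1, -1, -1) [0.321, 0.453, 0.499, 0.403, -0.006, -0.003, -0.001, 0.0, 1.499, -0.074]
0.002660298462253429 (-1, -1, -1, -1) [0.321, 0.453, 0.499, 0.403, -0.006, -0.003, -0.001, 0.0, 1.499, -0.074]
9 log.jsonl
```

```bash
cat > feas.py <<'E'
from kin import *
P,S=json.load(open("kin.json"))
lo=np.array([-2.6,-.5,-1.47,.16,-1.27,.06,-2.6])+.03;hi=np.array([2.6,2.12,1.34,2.42,4.41,2.06,2.6])-.03
D=[json.loads(l) for l in open("log.jsonl")]
for d in D:
    p,R=fk(d["joint_positions"],P,S);print(((p-d["ee_pos"])*1000).round(1),np.degrees((Ro.from_quat(d["eef_rot"]).inv()*Ro.from_matrix(R)).as_rotvec()).round(2))
q0=np.array(D[-1]["joint_positions"])
def ik(p,R,q0):
    Rt=Ro.from_matrix(R)
    f=lambda q:(lambda pr:np.r_[(pr[0]-p)*5,(Rt.inv()*Ro.from_matrix(pr[1])).as_rotvec(),0.003*(q-q0)])(fk(q,P,S))
    s=least_squares(f,np.clip(q0,lo,hi),bounds=(lo,hi));e=f(s.x)[:6];return s.x,np.linalg.norm(e)
def tool(yaw,pitch): # pitch from down toward heading yaw; core up
    h=np.array([np.cos(yaw),np.sin(yaw),0]);z=np.sin(pitch)*h-np.cos(pitch)*np.array([0,0,1.])
    y=np.array([-np.sin(yaw),np.cos(yaw),0]);x=np.cross(y,z);return np.column_stack([x,y,z])
if __name__=="__main__":
    for zt in (.10,):
      for pitch in (15,30,45,60,75,85):
        out=[]
        for yaw in range(-120,121,20):
            best=9
            for s in range(4):
                g=q0 if s==0 else np.random.default_rng(s).uniform(lo,hi)
                q,e=ik(np.array([.43,-.31,zt]),tool(np.radians(yaw),np.radians(pitch)),g);best=min(best,e)
            out.append((yaw,round(best,3)))
        print(zt,pitch,out)
E
python3 feas.py
```

```text
[0.7 0.4 0.6] [0.   0.01 0.12]
[-5.7  1.2 -1.4] [ 0.56 -0.    0.08]
[0.2 1.7 1.8] [ 1.12  0.05 -0.03]
[ 0.8  0.8 -0.1] [ 1.11  0.05 -0.03]
[ 0.8  0.8 -0.1] [ 1.11  0.05 -0.03]
[0.9 0.7 0. ] [ 1.11  0.05 -0.03]
[ 1.9 -2.3 -1. ] [ 1.12  0.06 -0.03]
[ 1.9 -4.  -1.3] [ 1.1   0.1  -0.03]
[-3.8  2.8  1.5] [ 1.12  0.09 -0.03]
0.1 15 [(-120, np.float64(0.0)), (-100, np.float64(0.0)), (-80, np.float64(0.0)), (-60, np.float64(0.0)), (-40, np.float64(0.0)), (-20, np.float64(0.0)), (0, np.float64(0.0)), (20, np.float64(0.0)), (40, np.float64(0.0)), (60, np.float64(0.0)), (80, np.float64(0.0)), (100, np.float64(0.0)), (120, np.float64(0.0))]
0.1 30 [(-120, np.float64(0.0)), (-100, np.float64(0.0)), (-80, np.float64(0.0)), (-60, np.float64(0.0)), (-40, np.float64(0.0)), (-20, np.float64(0.0)), (0, np.float64(0.031)), (20, np.float64(0.009)), (40, np.float64(0.0)), (60, np.float64(0.0)), (80, np.float64(0.0)), (100, np.float64(0.0)), (120, np.float64(0.0))]
0.1 45 [(-120, np.float64(0.0)), (-100, np.float64(0.0)), (-80, np.float64(0.0)), (-60, np.float64(0.099)), (-40, np.float64(0.212)), (-20, np.
[... 465 characters left out ...]
np.float64(0.0)), (120, np.float64(0.083))]
0.1 75 [(-120, np.float64(0.0)), (-100, np.float64(0.0)), (-80, np.float64(0.0)), (-60, np.float64(0.189)), (-40, np.float64(0.434)), (-20, np.float64(0.45)), (0, np.float64(0.028)), (20, np.float64(0.126)), (40, np.float64(0.0)), (60, np.float64(0.0)), (80, np.float64(0.0)), (100, np.float64(0.087)), (120, np.float64(0.293))]
0.1 85 [(-120, np.float64(0.0)), (-100, np.float64(0.0)), (-80, np.float64(0.0)), (-60, np.float64(0.11)), (-40, np.float64(0.288)), (-20, np.float64(0.204)), (0, np.float64(0.291)), (20, np.float64(0.18)), (40, np.float64(0.0)), (60, np.float64(0.0)), (80, np.float64(0.0)), (100, np.float64(0.186)), (120, np.float64(0.423))]
```

```bash
cat > path.py <<'E'
from feas import *
import sys
def step(q,p,R):
    # damped min-joint-change
    Rt=Ro.from_matrix(R)
    f=lambda x:(lambda pr:np.r_[(pr[0]-p)*50,(Rt.inv()*Ro.from_matrix(pr[1])).as_rotvec()*10,0.05*(x-q)])(fk(x,P,S))
    s=least_squares(f,np.clip(q,lo,hi),bounds=(lo,hi));pr=fk(s.x,P,S)
    return s.x,np.linalg.norm(pr[0]-p)*1000,np.degrees(np.linalg.norm((Rt.inv()*Ro.from_matrix(pr[1])).as_rotvec()))
def run(q,wps,n=12,verb=True):
    p0,R0=fk(q,P,S);R0=Ro.from_matrix(R0)
    for (p,yaw,pitch) in wps:
        Rt=Ro.from_matrix(tool(np.radians(yaw),np.radians(pitch)));rv=(R0.inv()*Rt).as_rotvec();m=0;ma=0;dm=0
        for i in range(1,n+1):
            qn,e,a=step(q,p0+(np.array(p)-p0)*i/n,(R0*Ro.from_rotvec(rv*i/n)).as_matrix());dm=max(dm,abs(qn-q).max());q=qn;m=max(m,e);ma=max(ma,a)
        p0=np.array(p);R0=Rt
        if verb:print(p,yaw,pitch,"err mm",round(m,1),"deg",round(ma,1),"dq",round(dm,2),q.round(2))
    return q
if __name__=="__main__":
    q=np.array(D[-1]["joint_positions"])
    g=[.557,-.005,.085]
    for ys in ((-3,40),(-3,55),(-3,70),(-3,-90),(-3,-110)):
        print("----",ys[1])
        w=[([.45,0,.2],-3,0),([.55,0,.25],-3,0),(g,-3,0),([.5,0,.3],-3,0),([.5,-.2,.3],ys[1]/2,20),([.45,-.31,.3],ys[1],45),([.43,-.31,.25],ys[1],75),([.43,-.31,.09],ys[1],75)]
        run(q,w)
E
python3 path.py | grep -v '^\['
```

```text
---- 40
---- 55
---- 70
---- -90
---- -110
```

```bash
python3 path.py | tail -45
```

```text
---- 40
[0.45, 0, 0.2] -3 0 err mm 0.0 deg 0.0 dq 0.05 [-0.78 -0.03  0.69  1.95  0.02  1.22  1.42]
[0.55, 0, 0.25] -3 0 err mm 0.0 deg 0.0 dq 0.03 [-0.71  0.21  0.72  1.65 -0.14  1.34  1.55]
[0.557, -0.005, 0.085] -3 0 err mm 0.0 deg 0.0 dq 0.03 [-0.63  0.39  0.67  1.81 -0.28  1.03  1.67]
[0.5, 0, 0.3] -3 0 err mm 0.0 deg 0.0 dq 0.04 [-0.76  0.04  0.7   1.69 -0.03  1.42  1.46]
[0.5, -0.2, 0.3] 20.0 20 err mm 0.0 deg 0.0 dq 0.09 [-0.69 -0.2   1.06  1.85 -0.08  1.15  2.33]
[0.45, -0.31, 0.3] 40 45 err mm 21.8 deg 21.1 dq 0.12 [-0.79 -0.47  1.31  1.85  0.    1.13  2.57]
[0.43, -0.31, 0.25] 40 75 err mm 41.6 deg 44.5 dq 0.02 [-0.61 -0.47  1.31  2.02 -0.21  0.96  2.57]
[0.43, -0.31, 0.09] 40 75 err mm 54.9 deg 50.8 dq 0.05 [-0.63 -0.47  1.31  2.37  0.    0.44  2.57]
---- 55
[0.45, 0, 0.2] -3 0 err mm 0.0 deg 0.0 dq 0.05 [-0.78 -0.03  0.69  1.95  0.02  1.22  1.42]
[0.55, 0, 0.25] -3 0 err mm 0.0 deg 0.0 dq 0.03 [-0.71  0.21  0.72  1.65 -0.14  1.34  1.55]
[0.557, -0.005, 0.085] -3 0 err mm 0.0 deg 0.0 dq 0.03 [-0.63  0.39  0.67  1.81 -0.28  1.03  1.67]
[0.5, 0, 0.3] -3 0 err mm 0.0 deg 0.0 
[... 2060 characters left out ...]
9  1.95  0.02  1.22  1.42]
[0.55, 0, 0.25] -3 0 err mm 0.0 deg 0.0 dq 0.03 [-0.71  0.21  0.72  1.65 -0.14  1.34  1.55]
[0.557, -0.005, 0.085] -3 0 err mm 0.0 deg 0.0 dq 0.03 [-0.63  0.39  0.67  1.81 -0.28  1.03  1.67]
[0.5, 0, 0.3] -3 0 err mm 0.0 deg 0.0 dq 0.04 [-0.76  0.04  0.7   1.69 -0.03  1.42  1.46]
[0.5, -0.2, 0.3] -55.0 20 err mm 0.0 deg 0.0 dq 0.08 [-0.61 -0.15  0.66  1.88  0.38  1.17  0.56]
[0.45, -0.31, 0.3] -110 45 err mm 0.0 deg 0.0 dq 0.11 [-0.56  0.25  0.64  1.74  0.63  1.42 -0.44]
[0.43, -0.31, 0.25] -110 75 err mm 0.0 deg 0.0 dq 0.04 [-0.69  0.62  0.62  1.85  0.84  1.46 -0.82]
[0.43, -0.31, 0.09] -110 75 err mm 0.0 deg 0.0 dq 0.03 [-0.62  0.92  0.53  1.82  0.74  1.3  -1.  ]
```

```bash
cat > p2.py <<'E'
from path import *
def pts(q):
    d1,L1,L2,Lt,a1,a3,a4,a6,o7,o1=P;s1,s3,s5,s7=S
    R=rz(s1*q[0]+o1)@ry(q[1])@rz(s3*q[2]);e=np.array([0,0,d1])+R@[0,0,L1];R=R@ry(q[3]);w=e+R@[0,0,L2];return e.round(3),w.round(3)
if __name__=="__main__":
    q=np.array(D[-1]["joint_positions"])
    g=[.557,-.005,.085]
    for y in (-70,-80,-90):
        for X,Y in((.43,-.31),(.40,-.31)):
            print("----",y,X)
            w=[([.45,0,.2],-3,0),([.55,0,.25],-3,0),(g,-3,0),([.5,0,.3],-3,0),([.45,-.15,.3],y/2,20),([X,Y,.3],y,45),([X,Y,.2],y,75),([X,Y,.09],y,75)]
            qq=run(q,w[:4],verb=False);qq=run(qq,w[4:]);print(pts(qq))
E
python3 p2.py | grep -v '^\[.*\] \['
```

```text
---- -70 0.43
[0.45, -0.15, 0.3] -35.0 20 err mm 0.0 deg 0.0 dq 0.06 [-0.57 -0.38  0.53  2.04  0.42  1.17  0.8 ]
[0.43, -0.31, 0.3] -70 45 err mm 0.0 deg 0.0 dq 0.08 [-0.3  -0.29  0.3   2.2   0.94  1.07 -0.07]
[0.43, -0.31, 0.2] -70 75 err mm 8.3 deg 4.8 dq 0.15 [-0.27  0.31  0.    2.39  1.52  1.31 -1.17]
[0.43, -0.31, 0.09] -70 75 err mm 8.2 deg 4.7 dq 0.03 [-0.27  0.65 -0.    2.39  1.66  1.31 -1.53]
(array([0.269, 0.053, 0.682]), array([0.319, 0.063, 0.186]))
---- -70 0.4
[0.45, -0.15, 0.3] -35.0 20 err mm 0.0 deg 0.0 dq 0.06 [-0.57 -0.38  0.53  2.04  0.42  1.17  0.8 ]
[0.4, -0.31, 0.3] -70 45 err mm 0.0 deg 0.0 dq 0.08 [-0.27 -0.37  0.27  2.26  0.94  1.09 -0.05]
[0.4, -0.31, 0.2] -70 75 err mm 14.1 deg 8.1 dq 0.15 [-0.29  0.32  0.    2.39  1.45  1.35 -1.16]
[0.4, -0.31, 0.09] -70 75 err mm 14.0 deg 8.1 dq 0.03 [-0.3   0.68  0.    2.39  1.59  1.34 -1.55]
(array([0.279, 0.065, 0.673]), array([0.312, 0.072, 0.175]))
---- -80 0.43
[0.45, -0.15, 0.3] -40.0 20 err mm 0.0 deg 0.0 dq 0.07 [-0.58 -0.36  0.52  2.03  0.43  1.18  0.7 ]
[0.43, -0.31, 0.3] -80 45 err mm 0.0 deg 0.0 dq 0.08 [-0.
[... 985 characters left out ...]
] -90 75 err mm 0.0 deg 0.0 dq 0.06 [-0.54  0.46  0.31  2.17  1.2   1.33 -1.08]
[0.43, -0.31, 0.09] -90 75 err mm 0.0 deg 0.0 dq 0.02 [-0.52  0.73  0.27  2.13  1.2   1.23 -1.29]
(array([0.272, 0.13 , 0.66 ]), array([0.436, 0.082, 0.192]))
---- -90 0.4
[0.45, -0.15, 0.3] -45.0 20 err mm 0.0 deg 0.0 dq 0.07 [-0.58 -0.34  0.51  2.02  0.44  1.2   0.59]
[0.4, -0.31, 0.3] -90 45 err mm 0.0 deg 0.0 dq 0.08 [-0.38 -0.13  0.34  2.07  0.87  1.29 -0.34]
[0.4, -0.31, 0.2] -90 75 err mm 0.0 deg 0.0 dq 0.07 [-0.51  0.41  0.25  2.24  1.22  1.36 -1.12]
[0.4, -0.31, 0.09] -90 75 err mm 0.0 deg 0.0 dq 0.02 [-0.49  0.7   0.22  2.2   1.22  1.25 -1.34]
(array([0.266, 0.118, 0.669]), array([0.406, 0.081, 0.192]))
```

```bash
cat >> h.py <<'E'
def tool(yaw,pitch):
    yaw,pitch=np.radians(yaw),np.radians(pitch)
    h=np.array([np.cos(yaw),np.sin(yaw),0]);z=np.sin(pitch)*h-np.cos(pitch)*np.array([0,0,1.])
    y=np.array([-np.sin(yaw),np.cos(yaw),0]);x=np.cross(y,z);return np.column_stack([x,y,z])
E
python3 - <<'E'
from h import *
g=toworld([.020,-.150,.027]);print(g)
plan(g+[0,0,.10],tool(-3.2,0),10,-.15)
E
```

```text
[ 0.56193795 -0.00245442  0.07725638]
t 7.25 p [0.3749 0.0801 0.1632] F [-0.6 -5.  -3.5] w 0.035 q [-0.833 -0.399  0.312  2.337  0.331  0.997  0.824]
dist 0.2049 ang 15.06 maxrow 0.0205 1.51
[[-0.08, 1.5, -0.03, -0.0189, -0.0071, 0.0037, -0.15], [-0.08, 1.5, -0.03, -0.019, -0.0071, 0.0032, -0.15], [-0.08, 1.5, -0.03, -0.019, -0.0071, 0.0027, -0.15], [-0.08, 1.5, -0.03, -0.0191, -0.0071, 0.0022, -0.15], [-0.08, 1.5, -0.03, -0.0191, -0.0071, 0.0017, -0.15], [-0.08, 1.5, -0.03, -0.0192, -0.0072, 0.0012, -0.15], [-0.08, 1.5, -0.03, -0.0192, -0.0072, 0.0006, -0.15], [-0.08, 1.5, -0.03, -0.0192, -0.0072, 0.0001, -0.15], [-0.08, 1.5, -0.03, -0.0192, -0.0072, -0.0004, -0.15], [-0.08, 1.5, -0.03, -0.0192, -0.0072, -0.0009, -0.15]]
```

Emit:
send_rows(steps=[[-0.08,1.5,0,-0.019,-0.007,0.0035,-0.15],[-0.08,1.5,0,-0.019,-0.007,0.003,-0.15],[-0.08,1.5,0,-0.019,-0.007,0.0025,-0.15],[-0.08,1.5,0,-0.019,-0.007,0.002,-0.15],[-0.08,1.5,0,-0.019,-0.007,0.0015,-0.15],[-0.08,1.5,0,-0.019,-0.007,0.001,-0.15],[-0.08,1.5,0,-0.019,-0.007,0.0005,-0.15],[-0.08,1.5,0,-0.019,-0.007,0,-0.15],[-0.08,1.5,0,-0.019,-0.007,-0.0005,-0.15],[-0.08,1.5,0,-0.019,-0.007,-0.001,-0.15]])

```text
time: 8.25
ee_pos: [0.5646, 0.0001, 0.1872]
eef_rot: [0.025, 1.0, 0.007, 0.0]
ft_force: [-0.8, -0.0, 1.8]
width: 0.05
```

```bash
python3 - <<'E'
from h import *
g=toworld([.020,-.150,.027])
p,d=camera("scene");cv2.imwrite("pics/s4.png",cv2.resize(p[100:280,150:350],None,fx=3,fy=3))
plan(g+[0,0,.045],tool(-3.2,0),4,-.15)
s=read_state();R=Ro.from_quat(s["eef_rot"]).as_matrix()
for y in(-.025,.025): print((proj("scene",s["ee_pos"]+R@np.array([0,y,.017]))-[150,100])*3)
E
```

```text
t 8.3 p [ 0.567  -0.0009  0.1872] F [-3.3  2.   0.9] w 0.0502 q [-0.698  0.285  0.746  1.723 -0.218  1.215  1.625]
dist 0.0651 ang 0.75 maxrow 0.0163 0.19
[[0.17, -0.0, 0.08, 0.0012, -0.0006, 0.0162, -0.15], [0.17, -0.0, 0.08, 0.0012, -0.0006, 0.0162, -0.15], [0.17, -0.0, 0.08, 0.0012, -0.0005, 0.0162, -0.15], [0.17, -0.0, 0.08, 0.0012, -0.0005, 0.0162, -0.15]]
[351.36561933 248.56157256]
[306.18530796 227.28790869]
```

View pics/s4.png

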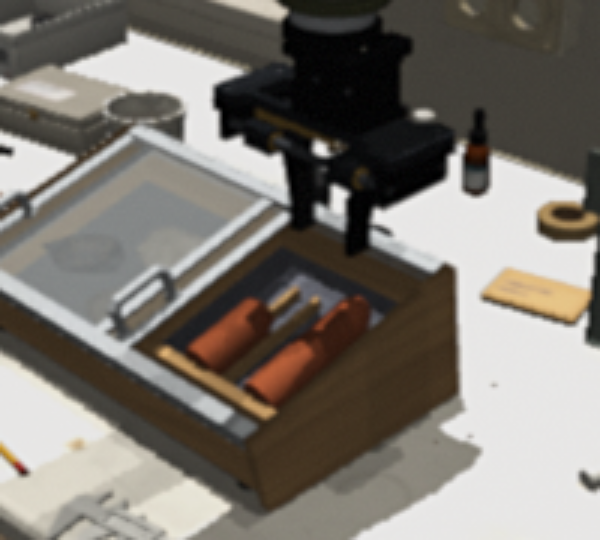

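```bash
python3 - <<'E'
from h import *
from scipy.optimize import least_squares
for n in("scene","top"):
    p,d=camera(n);h=cv2.cvtColor(p,cv2.COLOR_BGR2HSV)
    Q=todeck(cloud(n,d));m=(h[...,0]<12)&(h[...,1]>130)&(abs(Q[...,0])<.09)&(Q[...,1]<-.115)&(Q[...,1]>-.19)&(Q[...,2]>.02)&(Q[...,2]<.06)
    q=Q[m];print(n,len(q),np.percentile(q,[2,50,98],axis=0).round(4).tolist())
    k=q[(q[:,0]>-.05)&(q[:,0]<.04)]
    if len(k)>20:
        s=least_squares(lambda a:np.hypot(k[:,1]-a[0]-a[2]*k[:,0],k[:,2]-a[1])-.018,[-.15,.027,0],loss="soft_l1",f_scale=.002);print(s.x.round(4))
E
```

```text
scene 604 [[-0.0623, -0.17, 0.0261], [-0.0079, -0.1604, 0.0408], [0.0585, -0.1408, 0.0468]]
[-0.1505  0.0271  0.0002]Traceback (most recent call last):
  File "<stdin>", line 6, in <module>
    return _quantile_unchecked(
        a, q, axis, out, overwrite_input, method, keepdims, weights)
    return _ureduce(a,
                    func=_quantile_ureduce_func,
    ...<5 lines>...
                    overwrite_input=overwrite_input,
                    method=method)
    r = func(a, **kwargs)
    result = _quantile(arr,
                       quantiles=q,
    ...<2 lines>...
                       out=out,
                       weights=wgt)
    slices_having_nans = np.isnan(arr[-1, ...])
                                  ~~~^^^^^^^^^
IndexError: index -1 is out of bounds for axis 0 with size 0
```

Emit:
send_rows(steps=[[0.17,0,0.08,0.001,-0.0005,0.013,-0.15],[0.17,0,0.08,0.001,-0.0005,0.013,-0.15],[0.17,0,0.08,0.001,-0.0005,0.013,-0.15],[0.17,0,0.08,0.001,-0.0005,0.013,-0.15],[0,0,0,0.001,0,0.008,-0.15],[0,0,0,0,0,0,-0.15],[0,0,0,0,0,0,-0.15],[0,0,0,0,0,0,-0.15],[0,0,0,0,0,0,-0.15],[0,0,0,0,0,0,-0.15]])

```text
time: 9.4
ee_pos: [0.5559, 0.0003, 0.122]
eef_rot: [0.028, 1.0, 0.001, 0.0]
ft_force: [0.6, 0.2, 1.0]
width: 0.0499
```

```bash
python3 - <<'E'
from h import *
g=toworld([.020,-.150,.027])
plan(g+[0,0,.003],tool(-3.2,0),6,-.15)
E
```

```text
t 9.4 p [5.559e-01 3.000e-04 1.220e-01] F [0.6 0.2 1. ] w 0.0499 q [-0.69   0.333  0.724  1.82  -0.25   1.081  1.64 ]
dist 0.0423 ang 0.1 maxrow 0.007 0.02
[[0.02, 0.0, -0.0, -0.001, -0.0004, 0.007, -0.15], [0.02, 0.0, -0.0, -0.001, -0.0004, 0.007, -0.15], [0.02, 0.0, -0.0, -0.001, -0.0004, 0.007, -0.15], [0.02, 0.0, -0.0, -0.001, -0.0004, 0.007, -0.15], [0.02, 0.0, -0.0, -0.001, -0.0004, 0.007, -0.15], [0.02, 0.0, -0.0, -0.001, -0.0004, 0.007, -0.15]]
```

Emit:
send_rows(steps=[[0,0,0,-0.001,-0.0005,0.008,-0.15],[0,0,0,-0.001,-0.0005,0.008,-0.15],[0,0,0,-0.001,-0.0005,0.008,-0.15],[0,0,0,-0.001,-0.0005,0.007,-0.15],[0,0,0,-0.001,-0.0005,0.005,-0.15],[0,0,0,-0.0005,0,0.003,-0.15],[0,0,0,0,0,0.001,-0.15],[0,0,0,0,0,0,-0.15],[0,0,0,0,0,0,-0.15],[0,0,0,0,0,0,-0.15]])

```text
time: 10.4
ee_pos: [0.562, -0.0029, 0.0783]
eef_rot: [0.028, 1.0, 0.001, 0.0]
ft_force: [-0.9, -0.1, 0.4]
width: 0.0503
```

```bash
python3 - <<'E'
from h import *
g=toworld([.020,-.150,.027])
plan(g+[0,0,.003],tool(-3.2,0),2,-.15);print(todeck(read_state()["ee_pos"]))
p,d=camera("scene");cv2.imwrite("pics/s5.png",cv2.resize(p[100:280,150:350],None,fx=3,fy=3))
E
```

```text
t 10.4 p [ 0.562  -0.0029  0.0783] F [-0.9 -0.1  0.4] w 0.0503 q [-0.65   0.407  0.695  1.839 -0.307  1.005  1.687]
dist 0.002 ang 0.09 maxrow 0.001 0.04
[[0.04, 0.0, -0.01, 0.0, 0.0002, -0.001, -0.15], [0.04, 0.0, -0.01, 0.0, 0.0002, -0.001, -0.15]]
[ 0.02033986 -0.15042839  0.0280109 ]
```

View pics/s5.png

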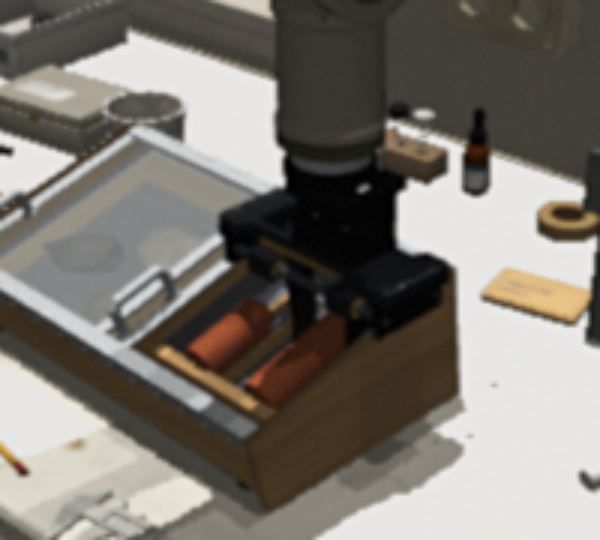

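The fingers straddle the long core, with the TCP at deck (0.020, -0.150, 0.028). Closing firmly now, then lifting slowly.

Emit:
send_rows(steps=[[0,0,0,0,0,0,1],[0,0,0,0,0,0,1],[0,0,0,0,0,0,1],[0,0,0,0,0,0,1],[0,0,0,0,0,-0.003,1],[0,0,0,0,0,-0.006,1],[0,0,0,0,0,-0.01,1],[0,0,0,0,0,-0.014,1],[0,0,0,0,0,-0.016,1],[0,0,0,0,0,-0.016,1]], force=45)

```text
time: 11.45
ee_pos: [0.5606, -0.0027, 0.147]
eef_rot: [0.028, 1.0, 0.001, -0.001]
ft_force: [-0.2, -0.5, -2.9]
width: 0.0354
```

```bash
python3 - <<'E'
from h import *
p,d=camera("scene");cv2.imwrite("pics/s6.png",cv2.resize(p[80:280,130:380],None,fx=3,fy=3))
s=read_state();print(s["width"],s["ft_force"],s["ee_pos"])
plan(np.array([.45,-.10,.30]),tool(-30,20),10,1)
E
python3 kin.py|head -1
sed -i 's/^    q=np.array(D\[-1\].*/    q=np.array(D[-1]["joint_positions"])/' p2.py
python3 - <<'E'
import sys;sys.argv=['x']
from p2 import *
q=np.array(D[-1]["joint_positions"])
for y in(-80,-85,-90):
    w=[([.45,-.10,.3],-30,20),([.42,-.31,.3],y,45),([.42,-.31,.2],y,75),([.42,-.31,.095],y,75)]
    print(pts(run(q,w)))
E
```

```text
0.03486534542700821 [ 2.67611451 -0.66244097 -0.308763  ] [ 0.56208159 -0.00288531  0.14980929]
t 11.5 p [ 0.5621 -0.0029  0.1498] F [ 2.7 -0.7 -0.3] w 0.0349 q [-0.693  0.313  0.736  1.777 -0.233  1.138  1.632]
dist 0.2111 ang 33.28 maxrow 0.0211 3.33
[[0.48, -1.96, 2.64, 0.0106, -0.0103, -0.0151, 1], [0.48, -1.96, 2.64, 0.0096, -0.0109, -0.0153, 1], [0.48, -1.96, 2.64, 0.0086, -0.0114, -0.0155, 1], [0.48, -1.96, 2.64, 0.0075, -0.0119, -0.0157, 1], [0.48, -1.96, 2.64, 0.0064, -0.0124, -0.0158, 1], [0.48, -1.96, 2.64, 0.0053, -0.0128, -0.0159, 1], [0.48, -1.96, 2.64, 0.0041, -0.0131, -0.016, 1], [0.48, -1.96, 2.64, 0.003, -0.0134, -0.016, 1], [0.48, -1.96, 2.64, 0.0018, -0.0137, -0.016, 1], [0.48, -1.96, 2.64, 0.0006, -0.0139, -0.0159, 1]]
0.006145677327268459 (-1, -1, -1, -1) [0.288, 0.46, 0.502, 0.387, -0.004, -0.012, -0.018, -0.002, 1.495, -0.077]
[4.8 3.5 7.7] [0.   0.01 0.09]
[-4.9  2.8  1.1] [ 0.58 -0.    0.05]
[-0.3  0.2  2.4] [ 1.16  0.05 -0.06]
[2.3 0.3 0.3] [ 1.15  0.06 -0.06]
[2.3 0.3 0.3] [ 1.15  0.06 -0.06]
[2.2 0.3 0.5] [ 1.16  0.05 -0.06]
[ 3.7 -0.4 -0.1] [ 1.17  0.06 
[... 914 characters left out ...]
, -0.31, 0.2] -85 75 err mm 0.0 deg 0.0 dq 0.07 [-0.48  0.33  0.26  2.31  1.33  1.31 -1.1 ]
[0.42, -0.31, 0.095] -85 75 err mm 0.0 deg 0.0 dq 0.02 [-0.47  0.61  0.24  2.28  1.36  1.22 -1.35]
(array([0.243, 0.099, 0.666]), array([0.384, 0.06 , 0.186]))
[0.45, -0.1, 0.3] -30 20 err mm 0.0 deg 0.0 dq 0.09 [-0.68 -0.4   0.51  2.05  0.42  1.18  0.77]
[0.42, -0.31, 0.3] -90 45 err mm 0.0 deg 0.0 dq 0.1 [-0.38 -0.09  0.37  2.03  0.87  1.27 -0.32]
[0.42, -0.31, 0.2] -90 75 err mm 0.0 deg 0.0 dq 0.06 [-0.5   0.38  0.3   2.23  1.25  1.33 -1.08]
[0.42, -0.31, 0.095] -90 75 err mm 0.0 deg 0.0 dq 0.02 [-0.48  0.64  0.27  2.21  1.25  1.23 -1.29]
(array([0.253, 0.108, 0.657]), array([0.416, 0.062, 0.185]))
```

View pics/s6.png

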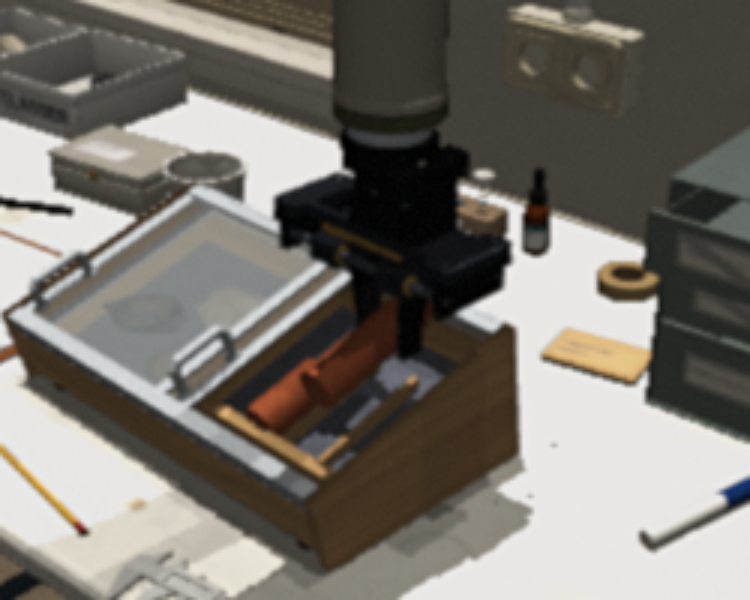

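```bash
python3 - <<'E'
from p2 import *
q=np.array(D[-1]["joint_positions"])
for y in(-85,):
    w=[([.49,-.12,.27],-35,20),([.45,-.25,.27],-70,40),([.42,-.31,.2],y,75),([.42,-.31,.095],y,75)]
    print(pts(run(q,w)))
E
python3 - <<'E'
from h import *
plan(np.array([.49,-.12,.27]),tool(-35,20),10,1)
E
```

```text
[4.8 3.5 7.7] [0.   0.01 0.09]
[-4.9  2.8  1.1] [ 0.58 -0.    0.05]
[-0.3  0.2  2.4] [ 1.16  0.05 -0.06]
[2.3 0.3 0.3] [ 1.15  0.06 -0.06]
[2.3 0.3 0.3] [ 1.15  0.06 -0.06]
[2.2 0.3 0.5] [ 1.16  0.05 -0.06]
[ 3.7 -0.4 -0.1] [ 1.17  0.06 -0.07]
[ 3.8 -1.3 -0.1] [ 1.15  0.1  -0.06]
[-5.3  2.4  0.7] [ 1.16  0.1  -0.07]
[-5.7  2.7  0.6] [ 1.15  0.11 -0.06]
[-4.5 -0.5 -1.1] [ 0.   -0.05  0.09]
[-2.8  0.  -3.9] [ 0.   -0.01  0.09]
[-0.7  0.4 -6. ] [ 0.   -0.01  0.09]
[-3.6 -0.5 -2.7] [ 0.   -0.01  0.09]
[0.49, -0.12, 0.27] -35 20 err mm 0.0 deg 0.0 dq 0.09 [-0.72 -0.27  0.63  2.02  0.41  1.08  0.73]
[0.45, -0.25, 0.27] -70 40 err mm 0.0 deg 0.0 dq 0.07 [-0.51 -0.23  0.42  2.16  0.86  1.11 -0.11]
[0.42, -0.31, 0.2] -85 75 err mm 0.0 deg 0.0 dq 0.09 [-0.55  0.33  0.33  2.31  1.32  1.29 -1.1 ]
[0.42, -0.31, 0.095] -85 75 err mm 0.0 deg 0.0 dq 0.02 [-0.53  0.62  0.3   2.28  1.34  1.18 -1.34]
(array([0.24 , 0.116, 0.663]), array([0.384, 0.06 , 0.186]))
t 11.5 p [ 0.5621 -0.0029  0.1498] F [ 2.7 -0.7 -0.3] w 0.0349 q [-0.693  0.313  0.736  1.777 -0.233  1.138  1.632]
dist 0.1826 ang 37.38 maxrow 0.0183 3.74
[[0.57, -1.95, 3.14, 0.0065, -0.0121, -0.0121, 1], [0.57, -1.95, 3.14, 0.0054, -0.0125, -0.0121, 1], [0.57, -1.95, 3.14, 0.0043, -0.0129, -0.0122, 1], [0.57, -1.95, 3.14, 0.0032, -0.0132, -0.0122, 1], [0.57, -1.95, 3.14, 0.0021, -0.0135, -0.0121, 1], [0.57, -1.95, 3.14, 0.0009, -0.0137, -0.012, 1], [0.57, -1.95, 3.14, -0.0003, -0.0138, -0.0119, 1], [0.57, -1.95, 3.14, -0.0014, -0.0139, -0.0118, 1], [0.57, -1.95, 3.14, -0.0026, -0.0139, -0.0115, 1], [0.57, -1.95, 3.14, -0.0037, -0.0139, -0.0113, 1]]
```

Emit:
send_rows(steps=[[0.55,-1.95,3.15,0.0065,-0.012,-0.015,1],[0.55,-1.95,3.15,0.0055,-0.0125,-0.015,1],[0.55,-1.95,3.15,0.0045,-0.013,-0.014,1],[0.55,-1.95,3.15,0.003,-0.013,-0.013,1],[0.55,-1.95,3.15,0.002,-0.0135,-0.012,1],[0.55,-1.95,3.15,0.001,-0.0135,-0.012,1],[0.55,-1.95,3.15,0,-0.014,-0.011,1],[0.55,-1.95,3.15,-0.0015,-0.014,-0.01,1],[0.55,-1.95,3.15,-0.0025,-0.014,-0.01,1],[0.55,-1.95,3.15,-0.0035,-0.014,-0.01,1]])

```text
time: 12.5
ee_pos: [0.4859, -0.1264, 0.2801]
eef_rot: [0.31, 0.934, -0.049, 0.173]
ft_force: [0.9, 0.8, -3.2]
width: 0.0352
```

```bash
python3 - <<'E'
from h import *
plan(np.array([.45,-.25,.27]),tool(-70,40),10,1)
E
```

```text
t 12.5 p [ 0.4859 -0.1264  0.2801] F [ 0.9  0.8 -3.2] w 0.0352 q [-0.74  -0.326  0.641  2.014  0.467  1.141  0.688]
dist 0.1291 ang 38.58 maxrow 0.0129 3.86
[[1.77, -1.9, 2.85, -0.0039, -0.0121, 0.0024, 1], [1.77, -1.9, 2.85, -0.0044, -0.0118, 0.0029, 1], [1.77, -1.9, 2.85, -0.0049, -0.0115, 0.0034, 1], [1.77, -1.9, 2.85, -0.0053, -0.0111, 0.0039, 1], [1.77, -1.9, 2.85, -0.0057, -0.0107, 0.0044, 1], [1.77, -1.9, 2.85, -0.0061, -0.0103, 0.0049, 1], [1.77, -1.9, 2.85, -0.0064, -0.0098, 0.0055, 1], [1.77, -1.9, 2.85, -0.0067, -0.0093, 0.006, 1], [1.77, -1.9, 2.85, -0.0069, -0.0087, 0.0065, 1], [1.77, -1.9, 2.85, -0.0071, -0.0082, 0.007, 1]]
```

Tracking well.

Emit:
send_rows(steps=[[1.77,-1.9,2.85,-0.004,-0.012,0.0025,1],[1.77,-1.9,2.85,-0.0045,-0.012,0.003,1],[1.77,-1.9,2.85,-0.005,-0.0115,0.0035,1],[1.77,-1.9,2.85,-0.0055,-0.011,0.004,1],[1.77,-1.9,2.85,-0.0055,-0.0105,0.0045,1],[1.77,-1.9,2.85,-0.006,-0.0105,0.005,1],[1.77,-1.9,2.85,-0.0065,-0.01,0.0055,1],[1.77,-1.9,2.85,-0.0065,-0.0095,0.006,1],[1.77,-1.9,2.85,-0.007,-0.0085,0.0065,1],[1.77,-1.9,2.85,-0.007,-0.008,0.007,1]])

```text
time: 13.5
ee_pos: [0.4429, -0.2595, 0.2728]
eef_rot: [0.556, 0.757, -0.195, 0.284]
ft_force: [0.4, -0.5, -3.1]
width: 0.0349
```

```bash
python3 - <<'E'
from h import *
plan(np.array([.425,-.31,.20]),tool(-85,75),10,1)
E
python3 - <<'E' | tail -4
from p2 import *
q=np.array(D[-1]["joint_positions"])
for y in(-85,):
    w=[([.425,-.31,.2],y,75),([.425,-.31,.095],y,75)]
    print(pts(run(q,w)))
E
```

```text
t 13.5 p [ 0.4429 -0.2595  0.2728] F [ 0.4 -0.5 -3.1] w 0.0349 q [-0.503 -0.261  0.463  2.142  0.875  1.162 -0.075]
dist 0.0904 ang 37.12 maxrow 0.009 3.71
[[1.17, -3.47, 0.6, 0.0014, -0.0034, 0.0083, 1], [1.17, -3.47, 0.6, 0.0019, -0.0033, 0.0082, 1], [1.17, -3.47, 0.6, 0.0023, -0.0031, 0.0082, 1], [1.17, -3.47, 0.6, 0.0028, -0.003, 0.0081, 1], [1.17, -3.47, 0.6, 0.0033, -0.0028, 0.0079, 1], [1.17, -3.47, 0.6, 0.0037, -0.0027, 0.0078, 1], [1.17, -3.47, 0.6, 0.0041, -0.0026, 0.0076, 1], [1.17, -3.47, 0.6, 0.0046, -0.0025, 0.0074, 1], [1.17, -3.47, 0.6, 0.005, -0.0024, 0.0072, 1], [1.17, -3.47, 0.6, 0.0054, -0.0023, 0.0069, 1]]
[-20.4 -26.1  13.5] [ 2.86  0.02 -0.96]
[0.425, -0.31, 0.2] -85 75 err mm 0.0 deg 0.0 dq 0.09 [-0.56  0.34  0.35  2.3   1.32  1.28 -1.09]
[0.425, -0.31, 0.095] -85 75 err mm 0.0 deg 0.0 dq 0.02 [-0.54  0.62  0.31  2.27  1.33  1.18 -1.33]
(array([0.241, 0.119, 0.662]), array([0.389, 0.06 , 0.186]))
```

Emit:
send_rows(steps=[[1.17,-3.5,0.6,0.0015,-0.0035,0.007,1],[1.17,-3.5,0.6,0.002,-0.0035,0.007,1],[1.17,-3.5,0.6,0.002,-0.003,0.007,1],[1.17,-3.5,0.6,0.002,-0.003,0.007,1],[1.17,-3.5,0.6,0.002,-0.003,0.007,1],[1.17,-3.5,0.6,0.002,-0.0025,0.007,1],[1.17,-3.5,0.6,0.003,-0.0025,0.007,1],[1.17,-3.5,0.6,0.003,-0.0025,0.007,1],[1.17,-3.5,0.6,0.004,-0.0025,0.006,1],[1.17,-3.5,0.6,0.004,-0.0025,0.006,1]])

```text
time: 14.5
ee_pos: [0.4234, -0.3116, 0.2162]
eef_rot: [0.544, 0.57, -0.412, 0.457]
ft_force: [1.2, -0.3, -3.3]
width: 0.0351
```

```bash
python3 - <<'E'
from h import *
p,d=camera("scene");cv2.imwrite("pics/s7.png",p);np.save("s7.npy",d)
plan(np.array([.425,-.31,.15]),tool(-85,75),8,1)
p,d=camera("top");cv2.imwrite("pics/t7.png",p);np.save("t7.npy",d)
E
python3 - <<'E' | tail -4
from p2 import *
q=np.array(D[-1]["joint_positions"])
print(fk(q,P,S)[0],D[-1]["ee_pos"],pts(q))
E
```

```text
t 14.55 p [ 0.4228 -0.3116  0.2145] F [-3.2  2.  -5.2] w 0.0356 q [-0.499  0.261  0.377  2.288  1.325  1.332 -0.96 ]
dist 0.0646 ang 2.17 maxrow 0.0081 0.27
[[-0.09, 0.16, -0.2, 0.0079, 0.0001, 0.0017, 1], [-0.09, 0.16, -0.2, 0.0079, 0.0001, 0.0018, 1], [-0.09, 0.16, -0.2, 0.0079, 0.0001, 0.0018, 1], [-0.09, 0.16, -0.2, 0.0079, 0.0002, 0.0018, 1], [-0.09, 0.16, -0.2, 0.0079, 0.0002, 0.0018, 1], [-0.09, 0.16, -0.2, 0.0079, 0.0002, 0.0018, 1], [-0.09, 0.16, -0.2, 0.0079, 0.0002, 0.0019, 1], [-0.09, 0.16, -0.2, 0.0078, 0.0003, 0.0019, 1]]
[-12.2 -14.6   8.8] [ 1.57 -0.01 -0.2 ]
[-20.4 -26.1  13.5] [ 2.86  0.02 -0.96]
[-26.1 -38.2  27.9] [ 4.31  0.06 -3.29]
[ 0.39664986 -0.3498806   0.24240327] [0.4227754384274503, -0.3116499841678123, 0.21453532215658017] (array([0.108, 0.049, 0.733]), array([0.398, 0.026, 0.323]))
```

View pics/s7.png

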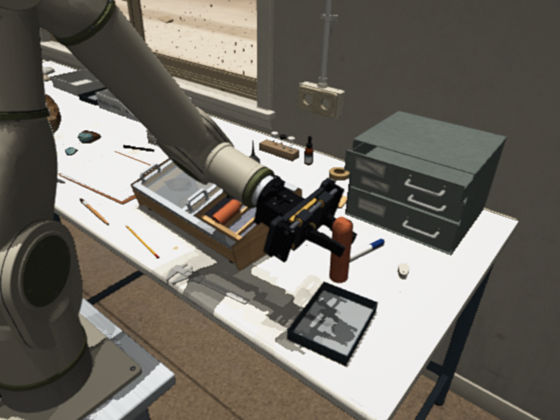

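View pics/t7.png

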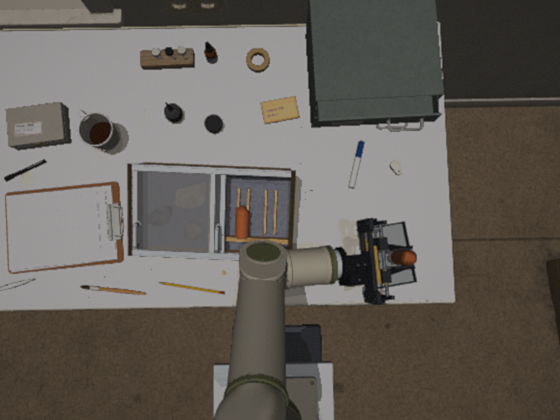

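The core hangs upright in the gripper, at (342,250) in the scene view and (403,258) in the top view. The wrist clears the case. I'll measure the core's tilt and where its sawn end is.

```bash
cat > cf.py <<'E'
from h import *
from scipy.optimize import least_squares
def corefit(img,d,n="scene",roi=None):
    h=cv2.cvtColor(img,cv2.COLOR_BGR2HSV);X=cloud(n,d)
    m=(h[...,0]<14)&(h[...,1]>110)&(d>0)&(abs(X[...,0]-.43)<.15)&(X[...,1]<-.2)&(X[...,1]>-.45)&(X[...,2]>0)
    m=cv2.erode(m.astype(np.uint8),np.ones((3,3)))>0
    q=X[m];
    zt=np.percentile(q[:,2],99.5);k=q[(q[:,2]<zt-.025)]
    f=lambda a:np.hypot(k[:,0]-a[0]-a[2]*(k[:,2]-.1),k[:,1]-a[1]-a[3]*(k[:,2]-.1))-.018
    med=np.median(k,0);s=least_squares(f,[med[0]+.01,med[1]+.01,0,0],loss="soft_l1",f_scale=.002)
    a=s.x;v,u=np.nonzero(m)
    print(n,len(k),"axis@z=.1",a[:2].round(4),"tilt x,y deg",np.degrees(a[2:]).round(2),"z range",np.percentile(q[:,2],[.5,99.5]).round(4),"rms",np.sqrt(np.median(f(a)**2)).round(5))
    # silhouette check: midline vs projected vertical
    M=h[...,0]*0;mid=[]
    m2=((h[...,0]<14)&(h[...,1]>110));ys=np.arange(v.min()-1,v.max()+2)
    for r in ys:
        uu=np.nonzero(m2[r,u.min()-4:u.max()+5])[0]
        if len(uu)>3: mid.append((r,uu.mean()+u.min()-4))
    mid=np.array(mid);kk=mid[len(mid)//2:-4]
    if n=="scene":
        b=np.array([a[0],a[1],.0]);p0=proj(n,b+[0,0,.1]);p1=proj(n,b+[0,0,.2]);print("slope img du/dv",np.polyfit(kk[:,0],kk[:,1],1)[0].round(4),"vertical",((p1-p0)[0]/(p1-p0)[1]).round(4))
    return a
E
python3 - <<'E'
from cf import *
a=corefit(cv2.imread("pics/s7.png"),np.load("s7.npy"))
s=read_state();R=Ro.from_quat(s["eef_rot"]).as_matrix();print("tool x",R[:,0].round(3),"z",R[:,2].round(3),s["ee_pos"].round(4))
# predicted core axis: 75deg rel
c=Ro.from_rotvec(np.radians(15)*np.array([0,1,0])).as_matrix(); 
for sg in(1,-1): print((R@Ro.from_rotvec(np.radians(15*sg)*np.array([0,1.,0])).as_matrix()@[-1,0,0]).round(3))
E
```

```text
scene 461 axis@z=.1 [ 0.4285 -0.3169] tilt x,y deg [-2.03  0.91] z range [0.1399 0.2603] rms 0.00061
slope img du/dv -0.1746 vertical -0.1237
tool x [ 0.005  0.242 -0.97 ] z [ 0.072 -0.968 -0.242] [ 0.4229 -0.3115  0.2149]
[ 0.014 -0.485  0.875]
[-0.023  0.016  1.   ]
```

```bash
python3 - <<'E'
from h import *
plan(np.array([.427,-.311,.107]),tool(-85,75),10,1)
E
```

```text
t 14.6 p [ 0.4229 -0.3115  0.2149] F [-0.5 -0.3 -3.3] w 0.035 q [-0.499  0.257  0.377  2.288  1.324  1.331 -0.954]
dist 0.108 ang 1.94 maxrow 0.0108 0.19
[[-0.07, 0.1, -0.15, 0.0105, 0.0002, 0.0026, 1], [-0.07, 0.1, -0.15, 0.0105, 0.0002, 0.0026, 1], [-0.07, 0.1, -0.15, 0.0105, 0.0002, 0.0026, 1], [-0.07, 0.1, -0.15, 0.0105, 0.0002, 0.0026, 1], [-0.07, 0.1, -0.15, 0.0105, 0.0003, 0.0027, 1], [-0.07, 0.1, -0.15, 0.0105, 0.0003, 0.0027, 1], [-0.07, 0.1, -0.15, 0.0105, 0.0003, 0.0027, 1], [-0.07, 0.1, -0.15, 0.0104, 0.0003, 0.0027, 1], [-0.07, 0.1, -0.15, 0.0104, 0.0004, 0.0027, 1], [-0.07, 0.1, -0.15, 0.0104, 0.0004, 0.0028, 1]]
```

Emit:
send_rows(steps=[[-0.1,0.1,-0.15,0.008,0,0.002,1],[-0.1,0.1,-0.15,0.012,0,0.003,1],[-0.1,0.1,-0.15,0.012,0,0.003,1],[-0.1,0.1,-0.15,0.012,0,0.003,1],[-0.1,0.1,-0.15,0.012,0,0.003,1],[-0.1,0.1,-0.15,0.012,0,0.003,1],[-0.1,0.1,-0.15,0.012,0,0.003,1],[-0.1,0.1,-0.15,0.01,0,0.0025,1],[-0.1,0.1,-0.15,0.006,0,0.0015,1],[0,0,0,0.002,0,0,1]])

```text
time: 15.6
ee_pos: [0.427, -0.3083, 0.107]
eef_rot: [0.539, 0.587, -0.403, 0.449]
ft_force: [-0.2, -0.7, -1.6]
width: 0.0347
```

```bash
python3 - <<'E'
from cf import *
p,d=camera("scene");cv2.imwrite("pics/s8.png",p)
a=corefit(p,d)
cv2.imwrite("pics/s8c.png",cv2.resize(p[170:370,180:400],None,fx=3,fy=3))
plan(np.array([.427,-.311,.097]),tool(-85,75),10,1)
R=Ro.from_quat(read_state()["eef_rot"]).as_matrix();print((R@Ro.from_rotvec(np.radians(-15)*np.array([0,1.,0])).as_matrix()@[-1,0,0]).round(3))
E
```

```text
scene 384 axis@z=.1 [ 0.4282 -0.3115] tilt x,y deg [-0.87 -0.76] z range [0.0287 0.1518] rms 0.0006
slope img du/dv -0.2635 vertical -0.1195
t 15.65 p [ 0.427  -0.3081  0.107 ] F [ 0.3  0.2 -3.5] w 0.0349 q [-0.466  0.523  0.337  2.287  1.337  1.186 -1.184]
dist 0.0104 ang 1.09 maxrow 0.001 0.11
[[0.06, -0.08, -0.05, 0.0009, -0.0, 0.0005, 1], [0.06, -0.08, -0.05, 0.0009, -0.0, 0.0005, 1], [0.06, -0.08, -0.05, 0.0009, -0.0, 0.0005, 1], [0.06, -0.08, -0.05, 0.0009, -0.0, 0.0005, 1], [0.06, -0.08, -0.05, 0.0009, -0.0, 0.0005, 1], [0.06, -0.08, -0.05, 0.0009, -0.0, 0.0005, 1], [0.06, -0.08, -0.05, 0.0009, -0.0, 0.0005, 1], [0.06, -0.08, -0.05, 0.0009, -0.0, 0.0005, 1], [0.06, -0.08, -0.05, 0.0009, -0.0, 0.0005, 1], [0.06, -0.08, -0.05, 0.0009, -0.0, 0.0005, 1]]
[-0.01  -0.014  1.   ]
```

View pics/s8c.png

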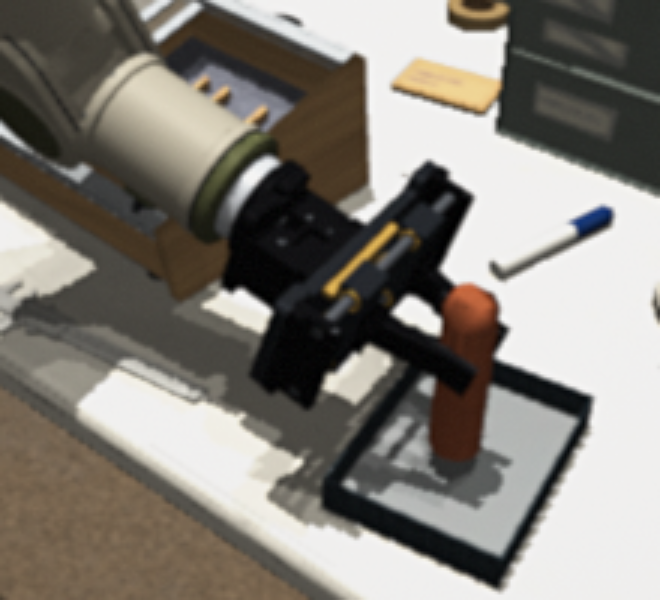

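Emit:
send_rows(steps=[[0.05,-0.08,-0.05,0.0013,0,0.0004,1],[0.05,-0.08,-0.05,0.0013,0,0.0004,1],[0.05,-0.08,-0.05,0.0013,0,0.0004,1],[0.05,-0.08,-0.05,0.0013,0,0.0004,1],[0.05,-0.08,-0.05,0.0013,0,0.0004,1],[0.05,-0.08,-0.05,0.0013,0,0.0004,1],[0.05,-0.08,-0.05,0.0013,0,0.0004,1],[0.05,-0.08,-0.05,0.0013,0,0.0004,1],[0,0,0,0.001,0,0.0003,1],[0,0,0,0,0,0,1]])

```text
time: 16.65
ee_pos: [0.428, -0.3083, 0.0951]
eef_rot: [0.537, 0.585, -0.409, 0.45]
ft_force: [-0.3, -0.0, -2.3]
width: 0.0351
```

```bash
python3 - <<'E'
from h import *
plan(np.array([.427,-.309,.090]),tool(-85,75),10,1)
R=Ro.from_quat(read_state()["eef_rot"]).as_matrix();print((R@Ro.from_rotvec(np.radians(-15)*np.array([0,1.,0])).as_matrix()@[-1,0,0]).round(3))
E
```

```text
t 16.65 p [ 0.428  -0.3083  0.0951] F [-0.3 -0.  -2.3] w 0.0351 q [-0.463  0.571  0.331  2.273  1.333  1.186 -1.211]
dist 0.0052 ang 0.31 maxrow 0.0005 0.03
[[0.02, -0.01, -0.02, 0.0005, -0.0001, 0.0002, 1], [0.02, -0.01, -0.02, 0.0005, -0.0001, 0.0002, 1], [0.02, -0.01, -0.02, 0.0005, -0.0001, 0.0002, 1], [0.02, -0.01, -0.02, 0.0005, -0.0001, 0.0002, 1], [0.02, -0.01, -0.02, 0.0005, -0.0001, 0.0002, 1], [0.02, -0.01, -0.02, 0.0005, -0.0001, 0.0002, 1], [0.02, -0.01, -0.02, 0.0005, -0.0001, 0.0002, 1], [0.02, -0.01, -0.02, 0.0005, -0.0001, 0.0002, 1], [0.02, -0.01, -0.02, 0.0005, -0.0001, 0.0002, 1], [0.02, -0.01, -0.02, 0.0005, -0.0001, 0.0002, 1]]
[-0.005 -0.002  1.   ]
```

Emit:
send_rows(steps=[[0,0,0,0.0008,0,0.0002,1],[0,0,0,0.0008,0,0.0002,1],[0,0,0,0.0008,0,0.0002,1],[0,0,0,0.0008,0,0.0002,1],[0,0,0,0.0005,0,0.0001,1],[0,0,0,0.0005,0,0.0001,1],[0,0,0,0,0,0,1],[0,0,0,0,0,0,1],[0,0,0,0,0,0,1],[0,0,0,0,0,0,1]])

```text
time: 17.65
ee_pos: [0.428, -0.3081, 0.0905]
eef_rot: [0.537, 0.585, -0.409, 0.45]
ft_force: [0.1, 0.7, -2.4]
width: 0.0352
```

```bash
python3 - <<'E'
from cf import *
p,d=camera("scene");cv2.imwrite("pics/s9.png",p)
a=corefit(p,d)
s=log();print(s["ee_pos"].round(4),s["ft_force"].round(2),s["width"])
E
```

```text
scene 341 axis@z=.1 [ 0.4291 -0.3117] tilt x,y deg [-0.54 -0.43] z range [0.0135 0.1351] rms 0.00061
slope img du/dv -0.1697 vertical -0.12
[ 0.428  -0.3082  0.0905] [-0.04  0.55 -3.44] 0.03498182542149066
```

Emit:
send_rows(steps=[[0,0,0,0.0005,0,0.0001,1],[0,0,0,0.0005,0,0.0001,1],[0,0,0,0.0004,0,0.0001,1],[0,0,0,0.0004,0,0.0001,1],[0,0,0,0,0,0,1],[0,0,0,0,0,0,1],[0,0,0,0,0,0,1],[0,0,0,0,0,0,1],[0,0,0,0,0,0,1],[0,0,0,0,0,0,1]])

```text
time: 18.7
ee_pos: [0.4281, -0.3084, 0.0896]
eef_rot: [0.537, 0.584, -0.41, 0.451]
ft_force: [-0.1, 0.8, 0.4]
width: 0.0348
```

Emit:
send_rows(steps=[[0,0,0,0,0,0,0.1],[0,0,0,0,0,0,0],[0,0,0,0,0,0,-0.1],[0,0,0,0,0,0,-0.2],[0,0,0,0,0,0,-0.4],[0,0,0,0,0,0,-0.6],[0,0,0,0,0,0,-0.6],[0,0,0,0,0,0,-0.6],[0,0,0,0,0,0,-0.6],[0,0,0,0,0,0,-0.6]])

```text
time: 19.7
ee_pos: [0.4282, -0.3086, 0.0897]
eef_rot: [0.537, 0.584, -0.41, 0.451]
ft_force: [-0.6, -0.3, -0.6]
width: 0.0692
```

```bash
python3 - <<'E'
from cf import *
p,d=camera("scene");cv2.imwrite("pics/s10.png",cv2.resize(p[200:380,260:400],None,fx=3,fy=3))
a=corefit(p,d)
s=log();print(s["ee_pos"].round(4),s["ft_force"].round(2),s["width"])
E
```

```text
scene 418 axis@z=.1 [ 0.4302 -0.3111] tilt x,y deg [-0.13 -0.16] z range [0.0124 0.1345] rms 0.00068
slope img du/dv -0.2647 vertical -0.1201
[ 0.4282 -0.3086  0.0897] [0.51 0.31 0.69] 0.06928849469883314
```

View pics/s10.png

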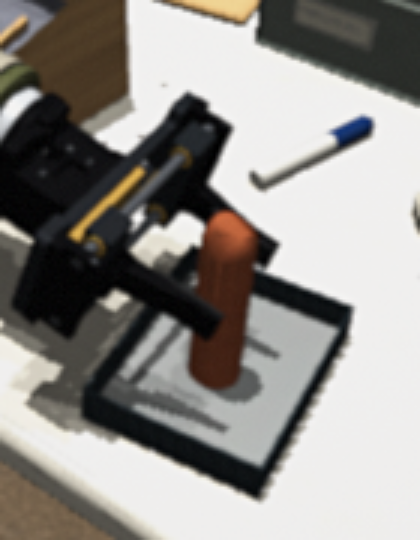

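The core stands free, at (215,300) in the crop, with a measured tilt under 0.3°. Backing the hand off along the tool axis.

Emit:
send_rows(steps=[[0,0,0,0,0,-0.004,-0.6],[0,0,0,0,0,-0.006,-0.6],[0,0,0,0,0,-0.01,-0.6],[0,0,0,0,0,-0.012,-0.6],[0,0,0,0,0,-0.014,-0.6],[0,0,0,-0.004,0,-0.014,-0.6],[0,0,0,-0.01,0,-0.012,-0.6],[0,0,0,-0.02,0,-0.008,-0.6],[0,0,0,-0.025,0,-0.005,-0.6],[0,0,0,-0.025,0,-0.005,-0.6]])

```text
time: 20.75
ee_pos: [0.4214, -0.2329, 0.1978]
eef_rot: [0.534, 0.587, -0.41, 0.45]
ft_force: [0.9, 0.0, 0.6]
width: 0.0695
```

```bash
python3 - <<'E'
from cf import *
p,d=camera("scene");cv2.imwrite("pics/s11.png",cv2.resize(p[130:380,130:430],None,fx=2.5,fy=2.5))
a=corefit(p,d)
plan(np.array([.45,-.12,.28]),tool(-40,20),14,-.6)
E
python3 - <<'E' | tail -5
from p2 import *
q=np.array(D[-1]["joint_positions"])
print(pts(q))
print(pts(run(q,[([.45,-.12,.28],-40,20),([.48,.1,.2],-3,15)])))
E
```

```text
scene 491 axis@z=.1 [ 0.4301 -0.3113] tilt x,y deg [-0.24  0.04] z range [0.0131 0.1344] rms 0.00066
slope img du/dv -0.1096 vertical -0.1201
t 20.8 p [ 0.4221 -0.2332  0.201 ] F [ 3.8 -1.7  4.4] w 0.0695 q [-0.595  0.276  0.276  2.279  1.187  1.426 -0.972]
dist 0.1408 ang 69.83 maxrow 0.0101 4.99
[[-2.43, 3.73, -2.25, -0.0034, 0.0028, -0.0091, -0.6], [-2.43, 3.73, -2.25, -0.0029, 0.003, -0.0091, -0.6], [-2.43, 3.73, -2.25, -0.0025, 0.0033, -0.0092, -0.6], [-2.43, 3.73, -2.25, -0.002, 0.0036, -0.0092, -0.6], [-2.43, 3.73, -2.25, -0.0015, 0.0039, -0.0091, -0.6], [-2.43, 3.73, -2.25, -0.0011, 0.0043, -0.009, -0.6], [-2.43, 3.73, -2.25, -0.0007, 0.0046, -0.0089, -0.6], [-2.43, 3.73, -2.25, -0.0003, 0.005, -0.0087, -0.6], [-2.43, 3.73, -2.25, 0.0, 0.0053, -0.0085, -0.6], [-2.43, 3.73, -2.25, 0.0004, 0.0057, -0.0083, -0.6]]
[[-2.43, 3.73, -2.25, 0.0007, 0.0061, -0.008, -0.6], [-2.43, 3.73, -2.25, 0.0009, 0.0064, -0.0077, -0.6], [-2.43, 3.73, -2.25, 0.0012, 0.0068, -0.0073, -0.6], [-2.43, 3.73, -2.25, 0.0014, 0.0071, -0.007, -0.6]]
[-25.6 -37.9  27.2] [ 4.28  0.14 -3.19]
(array([0.109, 0.062, 0.731]), array([0.39 , 0.102, 0.317]))
[0.45, -0.12, 0.28] -40 20 err mm 0.0 deg 0.0 dq 0.13 [-0.79 -0.38  0.61  2.06  0.5   1.18  0.55]
[0.48, 0.1, 0.2] -3 15 err mm 0.0 deg 0.0 dq 0.05 [-1.07 -0.18  0.65  2.09  0.26  0.97  0.98]
(array([-0.046, -0.071,  0.74 ]), array([0.385, 0.111, 0.559]))
```

View pics/s11.png

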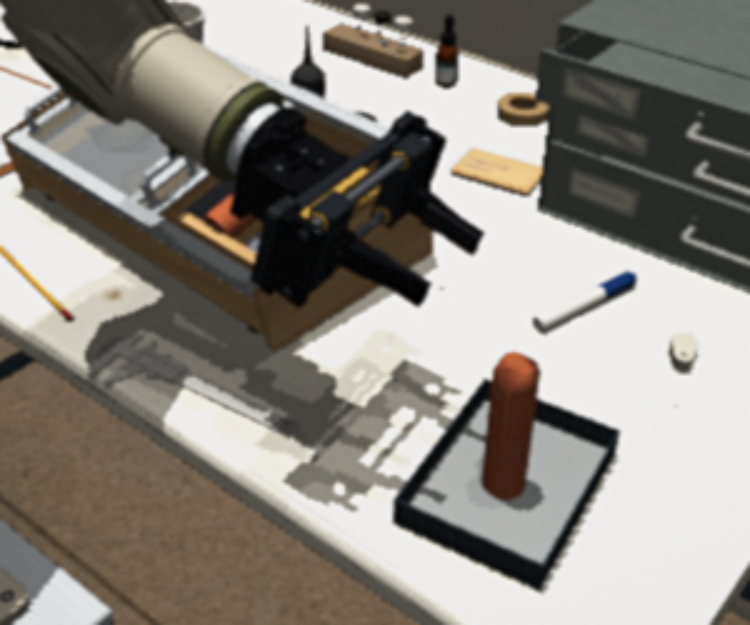

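Emit:
send_rows(steps=[[-2.4,3.7,-2.25,-0.0045,0.003,-0.009,-0.6],[-2.4,3.7,-2.25,-0.004,0.003,-0.009,-0.6],[-2.4,3.7,-2.25,-0.0035,0.0035,-0.009,-0.6],[-2.4,3.7,-2.25,-0.003,0.0035,-0.009,-0.6],[-2.4,3.7,-2.25,-0.002,0.004,-0.009,-0.6],[-2.4,3.7,-2.25,-0.0015,0.004,-0.009,-0.6],[-2.4,3.7,-2.25,-0.001,0.0045,-0.009,-0.6],[-2.4,3.7,-2.25,-0.0005,0.005,-0.0085,-0.6],[-2.4,3.7,-2.25,0,0.0055,-0.0085,-0.6],[-2.4,3.7,-2.25,0.0005,0.0055,-0.008,-0.6]])

```text
time: 21.8
ee_pos: [0.4406, -0.1432, 0.267]
eef_rot: [0.398, 0.869, -0.156, 0.249]
ft_force: [0.9, -0.1, -0.1]
width: 0.0696
```

```bash
python3 - <<'E'
from h import *
plan(toworld([-.059,-.060,.16]),decktool(),16,-.2)
E
```

```text
t 21.8 p [ 0.4406 -0.1432  0.267 ] F [ 0.9 -0.1 -0.1] w 0.0696 q [-0.626 -0.366  0.363  2.186  0.753  1.204  0.191]
dist 0.251 ang 50.32 maxrow 0.0157 3.15
[[-1.46, 1.01, -2.6, 0.0114, 0.0105, -0.0024, -0.2], [-1.46, 1.01, -2.6, 0.0109, 0.0111, -0.002, -0.2], [-1.46, 1.01, -2.6, 0.0105, 0.0116, -0.0015, -0.2], [-1.46, 1.01, -2.6, 0.0099, 0.0121, -0.001, -0.2], [-1.46, 1.01, -2.6, 0.0094, 0.0126, -0.0005, -0.2], [-1.46, 1.01, -2.6, 0.0088, 0.013, -0.0, -0.2], [-1.46, 1.01, -2.6, 0.0082, 0.0134, 0.0004, -0.2], [-1.46, 1.01, -2.6, 0.0076, 0.0137, 0.0009, -0.2], [-1.46, 1.01, -2.6, 0.0069, 0.014, 0.0014, -0.2], [-1.46, 1.01, -2.6, 0.0063, 0.0143, 0.0019, -0.2]]
[[-1.46, 1.01, -2.6, 0.0056, 0.0145, 0.0024, -0.2], [-1.46, 1.01, -2.6, 0.0049, 0.0146, 0.0028, -0.2], [-1.46, 1.01, -2.6, 0.0042, 0.0148, 0.0033, -0.2], [-1.46, 1.01, -2.6, 0.0034, 0.0149, 0.0037, -0.2], [-1.46, 1.01, -2.6, 0.0027, 0.0149, 0.0041, -0.2], [-1.46, 1.01, -2.6, 0.0019, 0.0149, 0.0046, -0.2]]
```

Emit:
send_rows(steps=[[-1.45,1,-2.6,0.0115,0.0105,-0.0025,-0.2],[-1.45,1,-2.6,0.011,0.011,-0.002,-0.2],[-1.45,1,-2.6,0.0105,0.0115,-0.0015,-0.2],[-1.45,1,-2.6,0.01,0.012,-0.001,-0.2],[-1.45,1,-2.6,0.0095,0.0125,-0.0005,-0.2],[-1.45,1,-2.6,0.009,0.013,0,-0.2],[-1.45,1,-2.6,0.008,0.0135,0.0005,-0.2],[-1.45,1,-2.6,0.0075,0.0135,0.001,-0.2],[-1.45,1,-2.6,0.007,0.014,0.0015,-0.2],[-1.45,1,-2.6,0.0065,0.0145,0.002,-0.2]])

```text
time: 22.8
ee_pos: [0.4426, 0.0186, 0.2193]
eef_rot: [0.157, 0.971, -0.051, 0.174]
ft_force: [0.3, 0.3, 0.2]
width: 0.0524
```

```bash
python3 - <<'E'
from h import *
plan(toworld([-.059,-.018,.135]),decktool(),10,-.2)
E
```

```text
t 22.8 p [0.4426 0.0186 0.2193] F [0.3 0.3 0.2] w 0.0524 q [-0.849 -0.358  0.42   2.199  0.483  1.078  0.623]
dist 0.1322 ang 16.75 maxrow 0.0132 1.67
[[-0.72, 0.53, -1.42, 0.0034, 0.012, 0.0044, -0.2], [-0.72, 0.53, -1.42, 0.0031, 0.012, 0.0046, -0.2], [-0.72, 0.53, -1.42, 0.0027, 0.012, 0.0047, -0.2], [-0.72, 0.53, -1.42, 0.0024, 0.012, 0.0049, -0.2], [-0.72, 0.53, -1.42, 0.002, 0.012, 0.0051, -0.2], [-0.72, 0.53, -1.42, 0.0017, 0.012, 0.0052, -0.2], [-0.72, 0.53, -1.42, 0.0013, 0.012, 0.0054, -0.2], [-0.72, 0.53, -1.42, 0.001, 0.012, 0.0056, -0.2], [-0.72, 0.53, -1.42, 0.0006, 0.0119, 0.0057, -0.2], [-0.72, 0.53, -1.42, 0.0003, 0.0118, 0.0059, -0.2]]
```

Emit:
send_rows(steps=[[-0.7,0.5,-1.4,0.0035,0.012,0.0045,-0.2],[-0.7,0.5,-1.4,0.003,0.012,0.0045,-0.2],[-0.7,0.5,-1.4,0.0025,0.012,0.0045,-0.2],[-0.7,0.5,-1.4,0.0025,0.012,0.005,-0.2],[-0.7,0.5,-1.4,0.002,0.012,0.005,-0.2],[-0.7,0.5,-1.4,0.0015,0.012,0.005,-0.2],[-0.7,0.5,-1.4,0.0015,0.012,0.005,-0.2],[-0.7,0.5,-1.4,0.001,0.011,0.005,-0.2],[-0.7,0.5,-1.4,0.0005,0.008,0.004,-0.2],[-0.7,0.5,-1.4,0,0.006,0.003,-0.2]])

```text
time: 23.8
ee_pos: [0.4619, 0.1359, 0.1625]
eef_rot: [0.017, 0.991, -0.002, 0.129]
ft_force: [-0.5, -0.3, 0.0]
width: 0.0525
```

```bash
python3 - <<'E'
from h import *
plan(toworld([-.059,-.018,.0885]),decktool(),8,-.2)
p,d=camera("scene");cv2.imwrite("pics/s12.png",cv2.resize(p[110:290,120:320],None,fx=3,fy=3))
E
```

```text
t 23.8 p [0.4619 0.1359 0.1625] F [-0.5 -0.3  0. ] w 0.0525 q [-1.    -0.138  0.506  2.146  0.248  0.904  0.912]
dist 0.0488 ang 1.22 maxrow 0.0061 0.15
[[0.05, -0.02, 0.14, -0.0004, -0.0001, 0.0061, -0.2], [0.05, -0.02, 0.14, -0.0004, -0.0001, 0.0061, -0.2], [0.05, -0.02, 0.14, -0.0004, -0.0001, 0.0061, -0.2], [0.05, -0.02, 0.14, -0.0004, -0.0001, 0.0061, -0.2], [0.05, -0.02, 0.14, -0.0004, -0.0001, 0.0061, -0.2], [0.05, -0.02, 0.14, -0.0004, -0.0001, 0.0061, -0.2], [0.05, -0.02, 0.14, -0.0004, -0.0001, 0.0061, -0.2], [0.05, -0.02, 0.14, -0.0004, -0.0001, 0.0061, -0.2]]
```

View pics/s12.png

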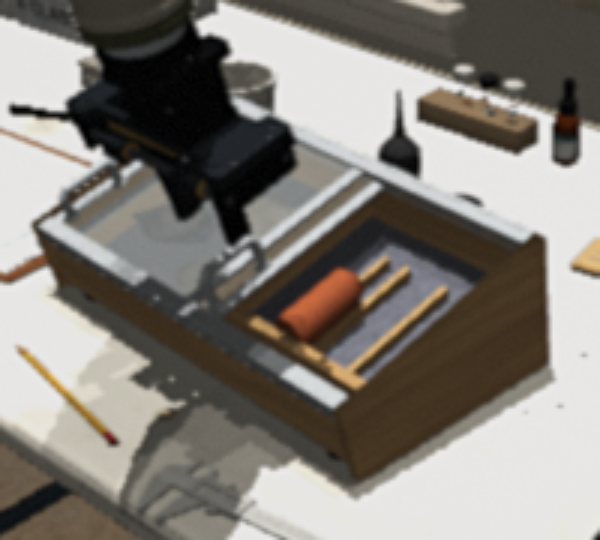

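```bash
python3 - <<'E'
from h import *
s=read_state();R=Ro.from_quat(s["eef_rot"]).as_matrix();p=s["ee_pos"];print(p,todeck(p))
f=lambda X:((proj("scene",X)-[120,110])*3).round(0)
for y in(-.026,.026): print("tip",f(p+R@np.array([0,y,.017])))
for x in (-.028,.028): print("bar",f(toworld([-.059+x,-.018,.087])))
img,d=camera("scene");Q=todeck(cloud("scene",d))
m=(d>0)&(Q[...,2]>.080)&(Q[...,2]<.098)&(abs(Q[...,0]+.06)<.045)&(Q[...,1]<.03)&(Q[...,1]>-.06)
print(m.sum(),np.percentile(Q[m],[2,50,98],axis=0).round(4).tolist())
E
```

```text
[0.46198535 0.13643179 0.16224586] [-0.06188803 -0.01690985  0.13692941]
tip [231. 237.]
tip [189. 215.]
bar [199. 274.]
bar [249. 235.]
94 [[-0.0905, -0.0283, 0.0814], [-0.0643, -0.0234, 0.0887], [-0.0309, -0.0184, 0.0927]]
```

Emit:
send_rows(steps=[[0,0,0.1,-0.0005,-0.0005,0.007,-0.2],[0,0,0.1,-0.0005,-0.0005,0.007,-0.2],[0,0,0.1,-0.0005,-0.0005,0.007,-0.2],[0,0,0.1,-0.0005,-0.0005,0.007,-0.2],[0,0,0.1,-0.0005,-0.0005,0.007,-0.2],[0,0,0.1,0,-0.0005,0.006,-0.2],[0,0,0.1,0,-0.0005,0.004,-0.2],[0,0,0,0,0,0.002,-0.2],[0,0,0,0,0,0,-0.2],[0,0,0,0,0,0,-0.2]], force=25)

```text
time: 24.9
ee_pos: [0.4774, 0.1303, 0.1132]
eef_rot: [0.026, 0.991, -0.002, 0.129]
ft_force: [-1.9, -0.4, -0.2]
width: 0.0521
```

```bash
python3 - <<'E'
from h import *
s=log();print(todeck(s["ee_pos"]).round(4),s["ft_force"].round(1))
plan(toworld([-.059,-.0215,.0885]),decktool(),1,-.2)
E
```

```text
[-0.0594 -0.0221  0.0855] [-1.9 -0.4 -0.2]
t 24.9 p [0.4774 0.1303 0.1132] F [-1.9 -0.4 -0.2] w 0.0521 q [-0.989 -0.024  0.552  2.173  0.188  0.766  0.963]
dist 0.0031 ang 0.37 maxrow 0.0031 0.37
[[0.24, -0.19, 0.21, -0.0004, 0.0007, -0.003, -0.2]]
```

Emit:
send_rows(steps=[[0,0,0,0,0,-0.003,-0.2],[0,0,0,0,0,0,1],[0,0,0,0,0,0,1],[0,0,0,0,0,0,1],[0,0,0,0,0,0,1],[0,0,0,0,0,0,1],[0,0,0,0,0,0,1],[0,0,0,0,0,0,1],[0,0,0,0,0,0,1],[0,0,0,0,0,0,1]])

```text
time: 25.9
ee_pos: [0.4769, 0.1312, 0.1173]
eef_rot: [0.025, 0.991, -0.001, 0.13]
ft_force: [0.4, 0.6, 0.8]
width: 0.0087
```

```bash
python3 - <<'E'
from h import *
s=log();print(todeck(s["ee_pos"]).round(4),s["ft_force"].round(1),s["width"])
plan(toworld([-.059,-.150,.0885]),decktool(),10,1)
E
```

```text
[-0.0589 -0.0214  0.0896] [0.4 0.6 0.8] 0.008719857353828749
t 25.9 p [0.4769 0.1312 0.1173] F [0.4 0.6 0.8] w 0.0087 q [-0.99  -0.033  0.549  2.171  0.192  0.775  0.958]
dist 0.1287 ang 0.42 maxrow 0.0129 0.04
[[0.03, -0.01, 0.02, 0.0001, -0.0129, 0.0, 1], [0.03, -0.01, 0.02, 0.0001, -0.0129, 0.0, 1], [0.03, -0.01, 0.02, 0.0001, -0.0129, 0.0, 1], [0.03, -0.01, 0.02, 0.0, -0.0129, 0.0001, 1], [0.03, -0.01, 0.02, 0.0, -0.0129, 0.0001, 1], [0.03, -0.01, 0.02, 0.0, -0.0129, 0.0001, 1], [0.03, -0.01, 0.02, 0.0, -0.0129, 0.0001, 1], [0.03, -0.01, 0.02, 0.0, -0.0129, 0.0001, 1], [0.03, -0.01, 0.02, 0.0, -0.0129, 0.0001, 1], [0.03, -0.01, 0.02, 0.0, -0.0129, 0.0001, 1]]
```

Emit:
send_rows(steps=[[0,0,0,0,-0.006,0,1],[0,0,0,0,-0.012,0,1],[0,0,0,0,-0.015,0,1],[0,0,0,0,-0.015,0,1],[0,0,0,0,-0.015,0,1],[0,0,0,0,-0.015,0,1],[0,0,0,0,-0.015,0,1],[0,0,0,0,-0.015,0,1],[0,0,0,0,-0.012,0,1],[0,0,0,0,-0.008,0,1]])

```text
time: 26.9
ee_pos: [0.4686, -0.0055, 0.1173]
eef_rot: [0.026, 0.991, 0.002, 0.13]
ft_force: [1.1, 1.8, -0.5]
width: 0.0092
```

```bash
python3 - <<'E'
from h import *
s=log();print(todeck(s["ee_pos"]).round(4),s["ft_force"].round(1),s["width"])
plan(toworld([-.059,-.1865,.0885]),decktool(),10,1)
E
```

```text
[-0.0595 -0.1583  0.0898] [ 1.1  1.8 -0.5] 0.009211770560116012
t 26.9 p [ 0.4686 -0.0055  0.1173] F [ 1.1  1.8 -0.5] w 0.0092 q [-0.857 -0.154  0.719  2.245  0.2    0.763  1.261]
dist 0.0283 ang 0.64 maxrow 0.0028 0.06
[[0.06, -0.01, 0.01, -0.0, -0.0028, 0.0001, 1], [0.06, -0.01, 0.01, -0.0, -0.0028, 0.0001, 1], [0.06, -0.01, 0.01, -0.0, -0.0028, 0.0001, 1], [0.06, -0.01, 0.01, -0.0, -0.0028, 0.0001, 1], [0.06, -0.01, 0.01, -0.0, -0.0028, 0.0001, 1], [0.06, -0.01, 0.01, -0.0, -0.0028, 0.0001, 1], [0.06, -0.01, 0.01, -0.0, -0.0028, 0.0001, 1], [0.06, -0.01, 0.01, -0.0, -0.0028, 0.0001, 1], [0.06, -0.01, 0.01, -0.0, -0.0028, 0.0001, 1], [0.06, -0.01, 0.01, -0.0, -0.0028, 0.0001, 1]]
```

Emit:
send_rows(steps=[[0.05,0,0,0,-0.004,0,1],[0.05,0,0,0,-0.004,0,1],[0.05,0,0,0,-0.003,0,1],[0.05,0,0,0,-0.003,0,1],[0.05,0,0,0,-0.003,0,1],[0,0,0,0,-0.003,0,1],[0,0,0,0,-0.003,0,1],[0,0,0,0,-0.003,0,1],[0,0,0,0,-0.002,0,1],[0,0,0,0,-0.002,0,1]])

```text
time: 27.9
ee_pos: [0.4671, -0.0305, 0.1173]
eef_rot: [0.023, 0.991, 0.004, 0.13]
ft_force: [1.4, 11.4, -0.3]
width: 0.0088
```

```bash
python3 - <<'E'
from h import *
s=log();print(todeck(s["ee_pos"]).round(4),s["ft_force"].round(1),s["width"])
E
```

```text
[-0.0596 -0.1833  0.0898] [ 1.4 11.4 -0.3] 0.008836980462886185
```

The push force rose to 11 N after 165 mm of travel, so the door is at its shut stop. Releasing and rising.

Emit:
send_rows(steps=[[0,0,0,0,0,0,0],[0,0,0,0,0,0,0],[0,0,0,0,0,0,0],[0,0,0,0,0,0,0],[0,0,0,0,0,0,0],[0,0,0,0,0,-0.006,0],[0,0,0,0,0,-0.012,0],[0,0,0,0,0,-0.018,0],[0,0,0,0,0,-0.02,0],[0,0,0,0,0,-0.02,0]])

```text
time: 28.9
ee_pos: [0.4446, -0.0331, 0.1916]
eef_rot: [0.024, 0.992, 0.001, 0.128]
ft_force: [0.9, 0.1, 0.4]
width: 0.0436
```

Emit:
send_rows(steps=[[0,0,0,0.01,0.02,-0.005,0],[0,0,0,0.015,0.02,-0.005,0],[0,0,0,0.015,0.03,-0.005,0],[0,0,0,0.015,0.03,-0.005,0],[0,0,0,0.015,0.03,0,0],[0,0,0,0,0.03,0,0],[0,0,0,0,0.03,0,0],[0,0,0,0,0.02,0,0],[0,0,0,0,0.01,0,0],[0,0,0,0,0,0,0]])

```text
time: 29.9
ee_pos: [0.3822, 0.1959, 0.2046]
eef_rot: [0.028, 0.99, 0.002, 0.135]
ft_force: [-0.1, 0.7, 0.2]
width: 0.0434
```

```bash
python3 - <<'E'
from cf import *
s=log();print(s["ee_pos"],s["time"])
p,d=camera("scene");a=corefit(p,d);cv2.imwrite("pics/s13.png",p)
def pull(n,d):
    Q=todeck(cloud(n,d));m=(d>0)&(Q[...,2]>.080)&(Q[...,2]<.098)&(abs(Q[...,0]+.06)<.045)&(abs(Q[...,1]+.17)<.05)
    print(n,m.sum(),np.percentile(Q[m],[2,50,98],axis=0).round(4).tolist())
pull("scene",d)
p,d=camera("top");cv2.imwrite("pics/t13.png",p);cv2.imwrite("pics/t13c.png",cv2.resize(p[140:300,110:450],None,fx=2.3,fy=2.3,interpolation=cv2.INTER_CUBIC));pull("top",d)
E
```

```text
[0.38218568 0.19585938 0.20457929] 29.9
scene 516 axis@z=.1 [ 0.4302 -0.3115] tilt x,y deg [ 0.06 -0.45] z range [0.0132 0.1345] rms 0.00065
slope img du/dv -0.1096 vertical -0.1203
scene 117 [[-0.091, -0.1914, 0.0806], [-0.0623, -0.1881, 0.0894], [-0.0307, -0.1818, 0.0932]]
top 96 [[-0.089, -0.1879, 0.0822], [-0.0591, -0.1831, 0.0895], [-0.0317, -0.1784, 0.0938]]
```

View pics/t13c.png

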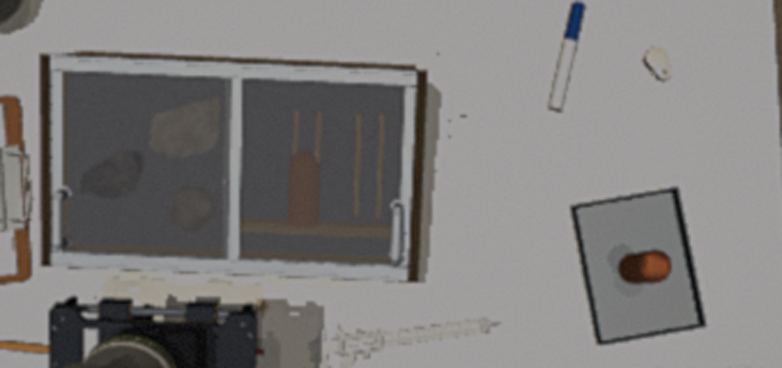

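View pics/s13.png

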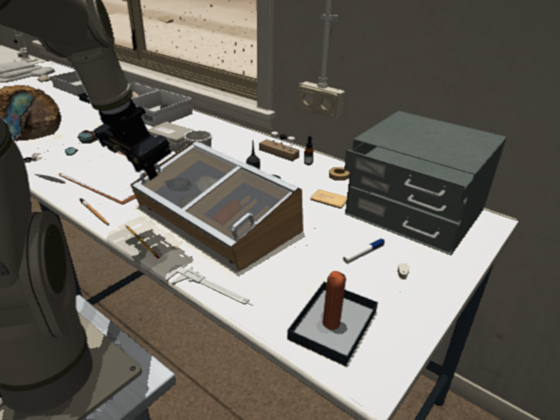

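The top view shows both doors shut, with the right strip against the end board at column 410. The short core lies in its bay and the long core stands mid-tray near (640,266). The loupe and pen are where they were, and the hand is clear, so I'm handing in.

```bash
python3 - <<'E'
from h import *
p,d=camera("top");Q=todeck(cloud("top",d))
m=(d>0)&(Q[...,2]>.084)&(Q[...,2]<.1)&(abs(Q[...,0]+.06)<.045)&(abs(Q[...,1]-.185)<.03)
print(np.median(Q[m],0).round(4),m.sum())
s=read_state();print(s["time"],s["ft_force"].round(2),abs(s["joint_vel"]).max())
print(close_job())
E
```

```text
[-0.0575  0.1857  0.0889] 92
30.05 [0.56 0.29 0.03] 0.005326060058442303
the job is handed in; nothing more can be done
None
```

The job is done and handed in at 30 s of the 72 s allowed. I slid the right-hand door open to its stop, lifted out the longer core (it was in the right bay) and stood it upright near the middle of the felt tray. I then slid the door shut again.

**Last checks:**
- **Long core:** it stands free with a measured tilt under 0.5°, about 2 mm from the tray centre I measured. Touchdown was only a few newtons.
- **Right-hand door:** I pushed it to its shut stop with 11 N, after 165 mm of travel. The final picture shows its strip against the end board.
- **Left-hand door:** its pull measures 185.7 mm against 185.9 mm at the start, so it is still shut.
- **Short core, loupe and pen:** they looked unmoved in the last pictures. I judged this by eye and did not re-measure them.
- **Arm:** at rest, clear of everything.

**Disagreements:**
- The two cameras differ by about 4–5 mm on the case's sideways position, so I relied on the gripper's own travel for the door.
- The joint model I fitted to check reach was off by up to about 5 cm when the wrist was turned sideways. I used it only to see whether poses were reachable.
- One tilt check, from the core's outline in the picture, disagreed while the fingers covered part of the core. It agreed once the core stood clear.

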